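Bring the pulley's mark to the top and pin its shaft with the spring cotter

ROBOT

A 6-joint arm with a two-finger parallel gripper is mounted at the origin on a cart in front of the work surface, level with it; the furniture and walls round the work are solid. World frame = base frame: x ahead of the robot, y to its left, z up, the work surface at z = 0. Lengths are in mm, angles in rad, forces in N, time in s.
With the tool pointing down it reaches from about 375 to 900 mm from the base axis. Payload 3.1 kg.
Tool frame: the origin (TCP) lies at the very end of the fingers, on their centre line; the grasp point (between the pads) lies 19 mm behind it (grasp_offset is the distance from the TCP to the grasp point, in mm); x points along the fingers, y is the direction in which the jaws open and shut, and the axes are right-handed (so a half turn about x gives the same grasp; the last joint's range is limited). The gripper opens to 85 mm and grips with 20 to 120 N. Pads are 22 mm wide; open, the fingers measure 114 mm over their backs; the gripper's body (76 mm by 85 mm) begins 54 mm behind the grasp point. The pads swing forward as they close: fully open they stand 13 mm farther back than shut.
Start: joints at [1.099, 0.527, 1.433, -0, 1.181, -0.178], TCP at [180.356, 598.388, 231.31] pointing down, gripper open.
Joint ranges: [-3.08, 3.08], [-0.75, 2.2], [0.22, 2.44], [-1.43, 4.57], [0, 2.65], [-2.85, 2.85]. Speed limits (rad/s): [2.79, 2.79, 3.14, 3.14, 3.14, 3.14].

INTERFACE

Orientations are given as a unit quaternion [w, x, y, z].
In Python, from bench import get_obs, camera, job_done, search_frame, cut_out, landmark_of, grasp_offset gives the robot as it stands. The module is installed in compiled form; this text tells all that it offers.
- The arm moves only by the tool play_rows, never from a script. Its argument "motion" is a list of rows, each a list of 7 numbers: the shift along the tool's x, y, z as a fraction of full scale, then the turn, a rotation vector about the tool's x, y, z as a fraction of full scale, then the opening, from 0 (shut) to 1 (fully open). A call has 1 to 20 rows; each row shifts and turns the pose as measured when the row begins, along the tool's axes as they then stand; what a row does not reach is not made up. Full scale, the value 1, is 0.15 m for a shift and pi rad for a turn. A row lasts 1/10 s, in which the tool goes at most 50 mm and 8.59 degrees, less where a joint would pass 70% of its speed; a pose out of reach is approached as far as the arm can. A call with a number of a shift or a turn outside -1 to 1 is refused whole. A call with a gripper value outside its range is refused whole. The fingers move at their own pace and stop on an object; "squeeze" is the grip in N (left out, the last holds). Time passes only in rows, so rows that do not move let the fingers close. It gives the time, the measured TCP pose, the force and the opening at its end, in the units of the state.
- get_obs(): the state, without advancing time (a new reading comes with each control period).
- camera(name): name is "scene" or "top" or "wrist"; returns a dict with "pixels" (384x512x3 uint8, red, green, blue), "depth" (384x512 float32, mm along the optical axis (not along the pixel's ray), 0 where there is no reading), "fx", "fy", "cx", "cy" (pixels), "rvec" (rotation vector, rad) and "tvec" (3), from world to camera coordinates, as OpenCV has them. Camera axes: x right, y down, z forward; pixel columns grow to the right and rows downward; lengths in mm; the calibration is good to about 2 mm. A picture is of the moment at which its call begins.
- job_done(): hands the job in, once; it reports no verdict.
Trained networks look in a picture, given as the dict that the camera call returned (one of the last four; its "shot" number tells which), for a name from the list of things; names that differ only in an ending like _2 or _b are one class to them, and where a whole thing is asked for, a point or a joint stands for the part that bears it (a point fixed in the world has none). Each returns a list of dicts, best first, with "score" (0 to 1); they miss things now and then, are a little off and sometimes report something else, mostly with a low value. They report only what shows in the picture. A call takes as long as a camera call. They do not tell look-alikes from the thing itself.
- search_frame(picture, thing): "bbox" ([left, top, right, bottom] in pixels, round what is visible of it).
- cut_out(picture, thing): "pixels" (384x512 bool, what is visible of it) and "bbox" ([left, top, right, bottom] in pixels, round what is visible of it).
- landmark_of(picture, thing): "xy" ([column, row] in pixels: a listed point, or the origin of a listed thing).
The state is a dict: "clock": time; "qpos": joint angles; "qd": joint speeds; "effort": joint torques, N m; "tool_pos": TCP position; "eef_rot": TCP orientation; "wrist_force": force on the tool from outside, world axes, zero at the start; "wrist_torque": the same for the moment, N m; "finger_gap": opening from 0.0 (shut) to 1.0 (fully open).
Only numpy, scipy, OpenCV 4.12 (cv2) and the standard library are available. Lean on these libraries where they do the work, as an engineer would, in place of code of your own. Each camera call takes 0.05 s, during which the arm holds its last target. There are 200 camera calls.

TASK

Turn the free-spinning pulley by its rim until the scribed mark, which starts hidden down in its box, stands straight up. Then take the spring cotter from its rack and push its straight leg down through the shaft's cross hole until the bow snaps over the shaft, leaving the mark at the top and the cotter fully home. Between its keeper walls the cotter can only be taken by its ends, and between the shaft guards only by its broad faces, so hang it down on the open part of the rack and take it again; leave everything else standing where it is.

Things in the scene. Friction and masses are not known exactly. Their poses are not given: they have to be found in the camera images.
- stand: grey bench stand, fixed, base 150 x 190 x 12 mm; origin at the centre of its underside, z up, y along the shaft (from its free end to the pulley). Bearing pedestal in the middle (120 mm high), pulley at y = +68 mm, cross hole at y = -60 mm between two upright guard plates (inner faces 29 mm either side of the shaft axis in x, tops 154 mm high, y -92 to -28 mm)
- wheel_centre (a point): centre of the pulley on its axis, 100 mm up. Pulley: bare aluminium disc, 120 mm diameter, 20 mm thick, flat faces and rim; turns freely either way without end and stays where left (friction 0.02 N m); shaft and pulley turn as one. Its lower part, up to 90 mm above the table, sits in a grey box 7 mm off the rim at front and back, 10 mm or more off the faces
- mark (a point): the dark scribed line 5 mm wide across the pulley's rim and 12 mm down its two faces; the point is on the rim, 60 mm from the axis, half-way across its width; the z axis of this point shows radially outwards to the mark (straight up when the mark is at the top)
- cross_hole (a point): point on the shaft axis, 100 mm above the table, at the middle of the cross hole near the free shaft end. The steel shaft is 24 mm in diameter; the hole goes right through it, 9 mm wide, countersunk to 16 mm at both mouths, and lies along the mark's radius: it is vertical when the mark is at the top (or at the bottom)
- rack: dark steel hanger rack, fixed, base 200 x 70 x 10 mm; origin at the centre of its underside, z up. Two aluminium rails run along its x axis, tops 85 mm high, with a slot 11 mm wide between them (each rail 8 mm wide); end posts at x = -90 and +90 mm close the slot below
- kept_place (a point): point in the middle of the slot, level with the rail tops, at rack x = +35 mm, where the cotter hangs at the start (within 3 mm) between two keeper walls (26 mm long in x, inner faces 13.5 mm either side of the slot's middle, tops 126 mm high, so 9 mm above the cotter's head)
- open_place (a point): point in the middle of the slot, level with the rail tops, at rack x = -45 mm, on the open part of the rails, where the cotter can hang with nothing beside it
- cotter_head (a point): centre of the spring cotter's black head, a block 36 (x) x 18 (y) x 32 (z) mm, its underside on the rails. Cotter axes: z from leg tip to head, x towards the bow. A straight steel leg, 6 mm, round tip, runs from the head to 62.5 mm below this point; a springy 5 mm bow wire lies 9 to 21 mm beside it at +x, down to 56 mm below, and snaps over the shaft at a push under 15 N. 70 g (varies)
- cotter_seat (a point): point on the cotter's leg, 28.5 mm below the head's centre (12.5 mm below its underside, which then sits on the shaft), which lies on the shaft axis when the cotter is fully home: it then coincides with cross_hole. The bow may be on either side of the shaft
- bow (a joint): bend of the bow wire at the head, rad: 0 relaxed, positive as it is bent outwards, about 0.11 as it passes over the shaft's widest part
- tall_bottle: black square bottle, 27 x 33 x 74 mm, standing between stand and rack; origin at the centre of its underside; leave alone
- small_vial: white vial, 24 mm wide, 53 mm high, standing near the stand; origin at the centre of its underside; leave alone
- cap: black bottle cap, 21 mm wide, 14 mm high, lying beside the rack; origin at the centre of its underside; leave alone
- wheel (a joint): turning angle of the pulley, rad, endless: 0 or a whole number of turns (6.283) with the mark at the top; growing as the top of the rim moves towards the stand's +x; starts between 2.0 and 4.3, mark down in the box
Not all that is in view belongs to the job. What is shaped like the part that bears cotter_head but green is not meant.

How it is judged:
By the outcome, as a careful person would: the job done as asked, in the order asked, and still so for the second after the job is handed in, with the robot touching nothing.
It also fails if it takes over 72 s, if anything falls off the work surface, if the arm or the gripper's body presses on something with over 40 N, if the wrist force passes 120 N, or if a joint passes its speed limit or range.

## Working session

There is one attempt and no reset: what is moved stays moved. The work goes in short steps, Python scripts to look and compute and a tool call to move; the robot and the scene stay as the last step left them, time stands still between calls to the robot, and variables do not carry over. Pictures are saved under pics/ and viewed, about 8 in all and at most 12, crops included, and the job is handed in when it is done.

Besides the shell and the picture viewer there is one more tool, called by a JSON object that holds its "op" and its "data", one argument or row to a line. play_rows: Moves the arm, as the interface text tells. Shift numbers are shares of 0.15 m and turn numbers shares of pi rad, none past 1 either way. Its arguments: {"type":"object","properties":{"motion":{"type":"array"},"squeeze":{"type":"number"}},"required":["motion"]}

```bash
mkdir -p pics; cat > h.py <<'E'
import numpy as np, cv2
from bench import *
from scipy.spatial.transform import Rotation as R
np.set_printoptions(precision=3,suppress=True)
def W2C(p): return R.from_rotvec(np.ravel(p['rvec'])).as_matrix(), np.ravel(p['tvec'])
def world(p,u,v,d):
    A,t=W2C(p); c=np.stack([(u-p['cx'])/p['fx']*d,(v-p['cy'])/p['fy']*d,d*np.ones_like(u,dtype=float)],-1)
    return (c-t)@A
def cloud(p):
    v,u=np.mgrid[0:384,0:512]; return world(p,u.astype(float),v.astype(float),p['depth'].astype(float))
def at_z(p,u,v,z):
    A,t=W2C(p); o=-t@A; d=np.array([(u-p['cx'])/p['fx'],(v-p['cy'])/p['fy'],1.])@A
    return o+d*(z-o[2])/d[2]
def proj(p,X):
    A,t=W2C(p); c=A@np.asarray(X,float)+t; return c[0]/c[2]*p['fx']+p['cx'],c[1]/c[2]*p['fy']+p['cy']
def save(p,n,crop=None,s=1):
    im=p['pixels'][:,:,::-1]
    if crop: im=im[crop[1]:crop[3],crop[0]:crop[2]]
    cv2.imwrite('pics/'+n,cv2.resize(im,None,fx=s,fy=s,interpolation=cv2.INTER_CUBIC))
def Rt(): 
    q=get_obs()['eef_rot']; return R.from_quat([q[1],q[2],q[3],q[0]]).as_matrix()
E
python3 - <<'E'
from h import *
print(get_obs(),grasp_offset() if callable(grasp_offset) else grasp_offset); print(Rt())
ps={n:camera(n) for n in("scene","top")}
im=np.vstack([ps['scene']['pixels'],ps['top']['pixels']])[:,:,::-1]
cv2.imwrite('pics/a.png',cv2.resize(im,None,fx=.78,fy=.78))
for n,p in ps.items():
    A,t=W2C(p);print(n,'cam at',-t@A)
    for th in['stand','wheel_centre','mark','cross_hole','rack','kept_place','open_place','cotter_head','tall_bottle','small_vial','cap']:
        for r in landmark_of(p,th)[:3]:
            u,v=r['xy'];d=p['depth'][int(min(v,383)),int(min(u,511))]
            print(n,th,round(r['score'],2),np.array(r['xy']),world(p,np.array(u),np.array(v),d))
E
```

```text
{'clock': 0.0, 'qpos': array([ 1.1  ,  0.528,  1.434,  0.   ,  1.181, -0.179]), 'qd': array([-0.002, -0.001, -0.001,  0.001, -0.001, -0.001]), 'effort': array([ -0.001, -44.234, -17.802,  -0.   ,   0.008,   0.   ]), 'tool_pos': array([180.021, 597.748, 230.324]), 'eef_rot': array([ 0.699,  0.102,  0.7  , -0.104]), 'wrist_force': array([-0.81 ,  0.16 , -0.933]), 'wrist_torque': array([-0.017,  0.001,  0.016]), 'finger_gap': 0.9982674344304784} 18.700000000000003
[[-0.001  0.289  0.957]
 [-0.002  0.957 -0.289]
 [-1.    -0.002 -0.   ]]
scene cam at [-298.825 -466.102  792.368]
scene stand 0.92 [356.7 255.2] [ 564.54  -223.52    22.136]
scene stand 0.64 [212.3 207.2] [567.382 191.348  11.739]
scene wheel_centre 0.91 [330.  218.3] [ 521.049 -164.761  137.94 ]
scene mark 0.57 [329.1 221.3] [ 522.739 -162.685  127.678]
scene mark 0.24 [221.  177.4] [604.406 183.116  89.658]
scene cross_hole 0.73 [196.4 185.2] [547.357 222.689  84.475]
scene cross_hole 0.28 [355.1 253.4] [ 562.863 -219.597   27.325]
scene rack 0.94 [214.2 204.8] [579.683 193.613  11.281]
scene kept_place 0.82 [218.6 175. ] [
[... 682 characters left out ...]
mark 0.57 [180.3 179.6] [607.065 194.437 117.258]
top mark 0.3 [177.8 180.4] [605.336 200.841 115.972]
top cross_hole 0.3 [174.1 207.2] [553.349 229.382   8.002]
top kept_place 0.66 [182.  177.8] [612.975 191.534 110.48 ]
top open_place 0.55 [171.6 205.5] [546.562 220.26   87.763]
top cotter_head 0.74 [244.6 178.3] [629.159  39.168  19.788]
top cotter_head 0.69 [228.4 237.4] [470.795  81.796  17.707]
top cotter_head 0.59 [180.5 174.9] [619.383 194.589 115.222]
top tall_bottle 0.64 [264.3 214.3] [527.219 -13.288  54.278]
top small_vial 0.73 [178.4 207. ] [543.261 203.789  83.461]
top small_vial 0.59 [348.3 231.8] [ 483.193 -232.402   29.478]
top cap 0.5 [213.  195.1] [584.301 123.954  17.035]
```

View pics/a.png

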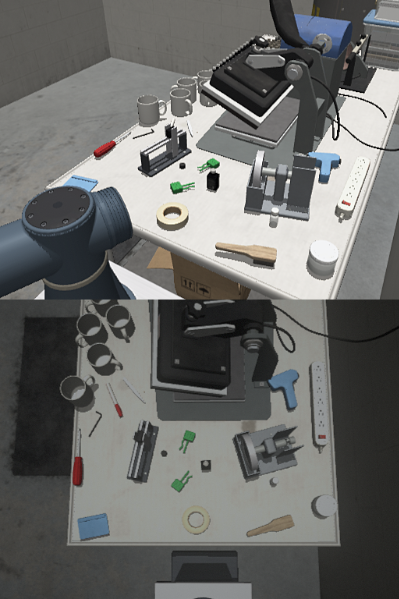

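```bash
python3 - <<'E'
from h import *
p=camera('top'); q=camera('scene')
a=cv2.resize(p['pixels'][150:260,140:380],None,fx=3.3,fy=3.3,interpolation=cv2.INTER_CUBIC)
cv2.imwrite('pics/b.png',a[:,:,::-1])
P=np.vstack([cloud(p)[p['depth']>0],cloud(q)[q['depth']>0]])
def sel(lo,hi): 
    m=np.all((P>lo)&(P<hi),1); return P[m]
# rack: head and rails
for nm,s in [('wheel',sel([450,-180,105],[650,-100,165])),('guards',sel([450,-320,140],[650,-220,160])),('rails',sel([500,150,78],[660,290,92])),('walls',sel([540,150,105],[660,240,130]))]:
    if len(s)<5: print(nm,len(s));continue
    r=cv2.minAreaRect(s[:,:2].astype(np.float32)); print(nm,len(s),r,'z',s[:,2].min(),s[:,2].max())
E
```

```text
wheel 981 ((571.0657958984375, -160.62869262695312), (121.58419036865234, 43.64164733886719), 15.396881103515625) z 105.05495486250491 164.59194449264754
guards 504 ((602.7853393554688, -273.41949462890625), (70.88977813720703, 65.24828338623047), 15.346404075622559) z 140.00607750718532 158.99536927463996
rails 735 ((579.699462890625, 205.80499267578125), (38.579750061035156, 166.8756866455078), 78.86492156982422) z 78.0092649743457 91.97315918662765
walls 343 ((620.0858154296875, 198.269287109375), (38.41903305053711, 36.49842834472656), 75.95906829833984) z 105.02789481367905 129.29021953766843
```

The scene view (top half) shows the rack at about (165,150), the pulley stand at about (285,185), two green cotter look-alikes lying on the table at (182,187) and (208,165), the bottle at (212,180), and a heat press behind. The look-alikes for the cotter are those two green ones, and the black one sits between the keepers at full-frame scene (219,168).

View pics/b.png

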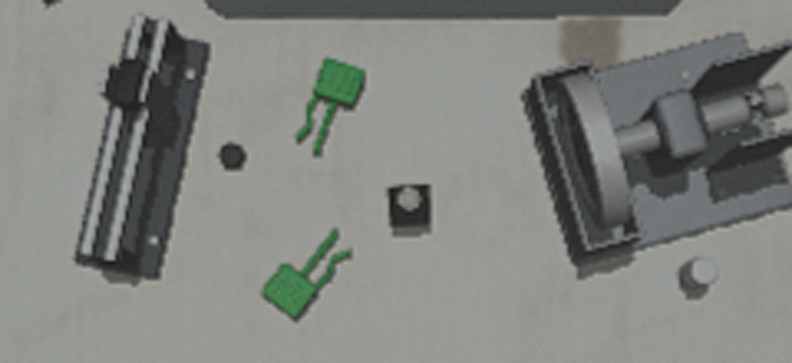

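```bash
python3 - <<'E'
from h import *
p=camera('top'); q=camera('scene')
for nm,c in(('top',p),('scene',q)):
    C=cloud(c);ok=c['depth']>0
    def s(lo,hi): 
        m=ok&np.all((C>lo)&(C<hi),2); return C[m]
    for n,x in [('wheeltop',s([450,-180,120],[650,-100,170])),('wheelpeak',s([450,-180,154],[650,-100,170])),('guards',s([500,-320,146],[650,-170,165])),('stand base',s([450,-340,7],[700,-80,16])),('rack base',s([480,130,5],[680,290,14])),('rails',s([500,150,81],[610,290,90])),('walls',s([540,150,119],[660,240,135])),('head',s([540,150,112],[660,240,119]))]:
        if len(x)<5: print(nm,n,len(x)); continue
        r=cv2.minAreaRect(x[:,:2].astype(np.float32)); print(nm,n,len(x),np.round(r[0],1),np.round(r[1],1),round(r[2],1),'med',np.median(x,0),'zmax',x[:,2].max())
    # obstacle heights beyond the stand
    for n,lo,hi in[('behind stand',[630,-340,15],[900,-60,500]),('behind mid',[600,-60,40],[900,150,500])]:
        x=s(lo,hi); 
        if len(x): print(nm,n,'xmin',np.percentile(x[:,0],1),'y',x[:,1].min(),x[:,1].max(),'z',x[:,2].max())
E
```

```text
top wheeltop 411 [ 567.6 -150.2] [113.2  20.9] 15.5 med [ 562.307 -150.471  151.682] zmax 163.81859482499937
top wheelpeak 172 [ 567.9 -150. ] [57.2 20.2] 14.9 med [ 566.672 -150.101  157.665] zmax 163.81859482499937
top guards 104 [ 601.4 -272.9] [66.4 62.7] 15.3 med [ 622.808 -273.162  152.612] zmax 157.95990808875777
top stand base 1824 [ 581.2 -212.8] [293.2 200.6] 13.8 med [ 567.066 -228.809   11.575] zmax 15.993099165382809
top rack base 1053 [583.7 201.9] [144.5 201.9] 73.2 med [570.088 195.569   9.246] zmax 13.992191640329146
top rails 266 [554.1 210.3] [ 32.  115.7] 79.1 med [553.352 212.01   84.254] zmax 89.96661362905779
top walls 48 [619.6 199.5] [35.9 30.4] 73.8 med [618.577 201.503 123.632] zmax 128.36652381014196
top head 109 [620.1 198.1] [33.5 36.1] 75.8 med [619.28  198.266 115.674] zmax 118.93021483256734
top behind stand xmin 632.9145857044681 y -338.7869543110594 -60.006291657748115 z 362.9375960886938
top behind mid xmin 740.1517407517812 y -59.99965156455573 149.95510701968746 z 382.13232595422085
scene wheeltop 328 [ 563.1 -152. ] [110.3  20.3] 15.1 med [ 538.
[... 290 characters left out ...]
565.2 -220.6] [196.5 189.8] 17.5 med [ 554.422 -228.197   13.052] zmax 15.997493129803058
scene rack base 870 [581.2 206.4] [152.8 196. ] 88.3 med [571.309 198.229  11.143] zmax 13.996792485266875
scene rails 244 [555.2 211.1] [ 33.7 116.3] 77.5 med [552.053 210.574  85.624] zmax 89.99522679057894
scene walls 71 [617.4 200.1] [37.8 31.1] 78.5 med [615.978 199.253 122.838] zmax 129.53858426149935
scene head 57 [621.2 197.6] [35.7 36.6] 81.0 med [615.244 201.516 116.346] zmax 118.98494537949111
scene behind stand xmin 633.0250665027773 y -339.9175112001428 -60.01551943895656 z 363.76787185314834
scene behind mid xmin 739.6332748937219 y -59.98942829725192 148.7602148940083 z 383.27242778403513
```

```bash
cat >> h.py <<'E'
def togo(pos,yaw,tilt=0.):
    """tool-frame shift and turn (fractions) to a pose: tool x down tilted about tool y by tilt, tool y at yaw (rad)"""
    o=get_obs(); A=Rt()
    y=np.array([np.cos(yaw),np.sin(yaw),0]); x=np.array([0,0,-1.]); B=np.stack([x,y,np.cross(x,y)],1)@R.from_rotvec([0,tilt,0]).as_matrix()
    s=A.T@(np.asarray(pos,float)-o['tool_pos'])/150; w=R.from_matrix(A.T@B).as_rotvec()/np.pi
    print('clock',round(o['clock'],2),'tcp',o['tool_pos'],'q',o['qpos'],'gap',round(o['finger_gap'],3),'F',o['wrist_force'])
    print(' shift total',s,'turn total',w,'min rows',np.linalg.norm(s)/.333,np.linalg.norm(w)*180/8.59)
E
python3 - <<'E'
from h import *
C=[];
for n in('top','scene'):
    p=camera(n);C.append(cloud(p)[p['depth']>0])
P=np.vstack(C)
print('rows x 450.., cols y -340..-20 step 40')
for x in range(440,860,30):
    print(x,[int(m[:,2].max()) if len(m:=P[(P[:,0]>=x)&(P[:,0]<x+30)&(P[:,1]>=y)&(P[:,1]<y+40)&(P[:,2]<800)])else -1 for y in range(-340,0,40)])
togo([568,-150,230],1.277)
E
```

```text
rows x 450.., cols y -340..-20 step 40
440 [6, 6, 32, 5, 6, 6, 5, 6, 4]
470 [6, 5, 60, 51, 92, 5, 8, 5, 5]
500 [5, 15, 16, 91, 149, 92, 5, 58, 75]
530 [17, 19, 107, 118, 163, 93, 5, 76, 78]
560 [157, 158, 155, 125, 164, 161, 6, 6, 5]
590 [15, 115, 122, 123, 158, 154, 6, 5, 5]
620 [6, 157, 157, 16, 123, 124, 6, 7, 5]
650 [4, 18, 17, 16, 13, 7, 7, 4, 6]
680 [6, 8, 20, 19, 18, 19, 18, 19, 18]
710 [40, 35, 17, 19, 84, 105, 163, 176, 197]
740 [43, 40, 19, 19, 110, 110, 227, 245, 259]
770 [41, 40, 18, 18, 108, 110, 255, 267, 285]
800 [40, 42, 41, 261, 343, 350, 253, 267, 285]
830 [43, 41, 238, 333, 351, 350, 333, 267, 285]
clock 1.5 tcp [180.361 598.4   231.292] q [ 1.1    0.528  1.433 -0.     1.181 -0.179] gap 1.0 F [ 0.99   0.194 -0.329]
 shift total [ 0.009 -4.031  3.914] turn total [ 0.  0. -0.] min rows 16.873546091481078 0.006709162088456463
```

{"op": "play_rows", "data": {
  "motion": [
    [0,-0.23,0.225,0,0,0,1],
    [0,-0.23,0.225,0,0,0,1],
    [0,-0.23,0.225,0,0,0,1],
    [0,-0.23,0.225,0,0,0,1],
    [0,-0.23,0.225,0,0,0,1],
    [0,-0.23,0.225,0,0,0,1],
    [0,-0.23,0.225,0,0,0,1],
    [0,-0.23,0.225,0,0,0,1],
    [0,-0.23,0.225,0,0,0,1],
    [0,-0.23,0.225,0,0,0,1],
    [0,-0.23,0.225,0,0,0,1],
    [0,-0.23,0.225,0,0,0,1],
    [0,-0.23,0.225,0,0,0,1]
  ],
  "squeeze": 40
}}

```text
clock: 2.8
tool_pos: [483.4, 32.1, 232.2]
eef_rot: [0.704, 0.103, 0.696, -0.095]
wrist_force: [1.6, 0.4, -0.3]
finger_gap: 1.003
```

{"op": "play_rows", "data": {
  "motion": [
    [0.05,-0.27,0.21,0,0,0,0.6],
    [0.05,-0.27,0.21,0,0,0,0.6],
    [0,-0.27,0.21,0,0,0,0.6],
    [0,0,0,0.0457,0,0,0.6],
    [0,0,0,0.0457,0,0,0.6],
    [0,0,0,0.0457,0,0,0.6],
    [0,0,0,0.0457,0,0,0.6],
    [0,0,0,0.0457,0,0,0.6],
    [0,0,0,0.0457,0,0,0.6],
    [0,0,0,0.0457,0,0,0.6],
    [0,0,0,0.0457,0,0,0.6],
    [0,0,0,0.0457,0,0,0.6],
    [0,0,0,0.0457,0,0,0.6],
    [0,0,0,0.0457,0,0,0.6],
    [0,0,0,0.0457,0,0,0.6],
    [0,0,0,0.0457,0,0,0.6],
    [0,0,0,0.0457,0,0,0.6],
    [0,0,0,0.0457,0,0,0.6],
    [0,0,0,0.0457,0,0,0.6],
    [0,0,0,0.0457,0,0,0.6]
  ]
}}

```text
clock: 4.8
tool_pos: [544.4, -117.0, 219.5]
eef_rot: [0.11, 0.707, 0.11, -0.69]
wrist_force: [-0.5, 0.3, 0.6]
finger_gap: 0.603
```

```bash
python3 - <<'E'
from h import *
togo([494,-170.5,200],-1.305,0)
togo([494,-170.5,164],-1.305,.873)
p=camera('wrist'); save(p,'w1.png')
C=cloud(p)
m=(p['depth']>0)&(C[:,:,2]>120)&(C[:,:,1]>-200)&(C[:,:,1]<-100)&(C[:,:,2]<170)
x=C[m]; print(len(x), cv2.minAreaRect(x[:,:2].astype(np.float32)) if len(x)>5 else '', x[:,2].max() if len(x) else '')
E
```

```text
clock 4.8 tcp [ 544.375 -117.04   219.516] q [-0.42   0.442  1.635  0.016  1.044  0.83 ] gap 0.603 F [-0.508  0.266  0.552]
 shift total [0.12  0.235 0.432] turn total [ 0.015 -0.008 -0.001] min rows 1.521575896819448 0.35560372614921365
clock 4.8 tcp [ 544.375 -117.04   219.516] q [-0.42   0.442  1.635  0.016  1.044  0.83 ] gap 0.603 F [-0.508  0.266  0.552]
 shift total [0.36  0.234 0.438] turn total [0.014 0.27  0.006] min rows 1.843319092993692 5.664780024212958
3445 ((575.5259399414062, -172.00755310058594), (112.66112518310547, 69.12692260742188), 15.467201232910156) 161.33165354507634
```

{"op": "play_rows", "data": {
  "motion": [
    [0,0.08,0.145,0.005,0,0,0.6],
    [0,0.08,0.145,0.005,0,0,0.6],
    [0,0.08,0.145,0.004,0,0,0.6],
    [0,0,0,0,0.045,0,0.6],
    [0,0,0,0,0.045,0,0.6],
    [0,0,0,0,0.045,0,0.6],
    [0,0,0,0,0.045,0,0.6],
    [0,0,0,0,0.045,0,0.6],
    [0,0,0,0,0.045,0,0.6]
  ]
}}

```text
clock: 5.75
tool_pos: [495.4, -166.2, 218.4]
eef_rot: [0.062, 0.898, 0.14, -0.412]
wrist_force: [-0.5, 0.8, 0.3]
finger_gap: 0.599
```

```bash
python3 - <<'E'
from h import *
togo([494,-170.5,164],-1.305,.873)
togo([567.8-.766*38*.965,-150.3-.766*38*.263,100+.643*38],-1.305,.873)
p=camera('wrist'); save(p,'w2.png')
C=cloud(p)
for lo,hi in((110,170),(135,170)):
  m=(p['depth']>0)&(C[:,:,2]>lo)&(C[:,:,1]>-190)&(C[:,:,1]<-110)&(C[:,:,2]<hi)&(C[:,:,0]<650)
  x=C[m]; s=(x-[567.8,-150.3,0])@np.array([[.965,-.263,0],[.263,.965,0],[0,0,1]]).T
  x=s[abs(s[:,1])<16]
  if len(x): print(len(x),'stand-frame offsets: y pct',np.percentile(x[:,1],[1,10,50,90,99]),'rmax',np.percentile(np.hypot(x[:,0],x[:,2]-100),[50,90,98]))
E
```

```text
clock 5.75 tcp [ 495.408 -166.179  218.42 ] q [-0.92   0.374  2.099  1.117  0.754 -0.541] gap 0.599 F [-0.521  0.767  0.301]
 shift total [0.263 0.026 0.25 ] turn total [0.008 0.052 0.011] min rows 1.0932863985147228 1.1199180147488055
clock 5.75 tcp [ 495.408 -166.179  218.42 ] q [-0.92   0.374  2.099  1.117  0.754 -0.541] gap 0.599 F [-0.521  0.767  0.301]
 shift total [0.669 0.04  0.183] turn total [0.008 0.052 0.011] min rows 2.0866734892481555 1.1199180147488055
1625 stand-frame offsets: y pct [-15.77  -13.915  -3.946  10.641  15.521] rmax [59.167 60.319 60.86 ]
1529 stand-frame offsets: y pct [-15.628 -13.497  -3.115  10.999  15.569] rmax [59.244 60.349 60.876]
```

{"op": "play_rows", "data": {
  "motion": [
    [0,0.013,0.125,0.004,0.026,0.005,0.6],
    [0,0.013,0.125,0.004,0.026,0.005,0.6]
  ],
  "squeeze": 20
}}

```text
clock: 6.0
tool_pos: [474.6, -175.9, 196.7]
eef_rot: [0.05, 0.926, 0.132, -0.35]
wrist_force: [0.1, 0.0, -1.2]
finger_gap: 0.601
```

```bash
python3 - <<'E'
from h import *
togo([567.8-.766*38*.965,-150.3-.766*38*.263,100+.643*38],-1.305,.873)
p=camera('wrist'); save(p,'w2.png')
C=cloud(p)
s=(C-[567.8,-150.3,0])@np.array([[.965,-.263,0],[.263,.965,0],[0,0,1]]).T
r=np.hypot(s[:,:,0],s[:,:,2]-100)
m=(p['depth']>0)&(r>57)&(r<63)&(abs(s[:,:,1])<30)&(s[:,:,2]>115)&(s[:,:,2]<170)
x=s[m]; print(len(x),np.percentile(x[:,1],[0,2,10,50,90,98,100]))
for a in range(-60,61,20):
    k=x[abs(np.degrees(np.arctan2(x[:,0],x[:,2]-100))-a)<5]
    if len(k)>20: print(a,len(k),np.percentile(k[:,1],[2,98]),np.median(np.hypot(k[:,0],k[:,2]-100)))
E
```

```text
clock 6.0 tcp [ 474.621 -175.861  196.729] q [-1.058  0.479  2.221  1.397  0.834 -0.976] gap 0.601 F [ 0.144  0.035 -1.212]
 shift total [0.656 0.006 0.063] turn total [0.004 0.008 0.004] min rows 1.980256333962929 0.20691694163917537
1458 [-19.871 -17.082 -14.148  -4.005  11.655  17.765  21.5  ]
-40 95 [-16.87   -8.399] 58.15440579047813
-20 250 [-17.488   2.094] 58.87932791419397
0 270 [-11.157  13.484] 59.524126170405424
20 98 [ 1.604 20.854] 59.232547745571004
```

View pics/w2.png

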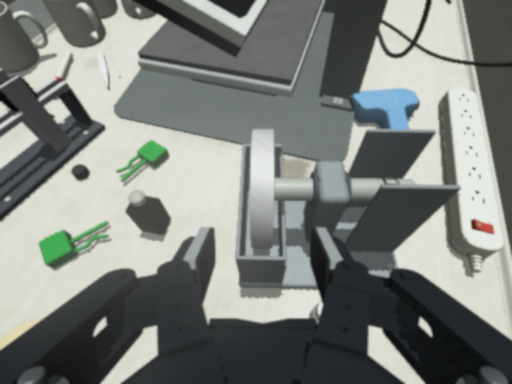

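The wrist view shows the pulley rim at columns 250–275, midway between the finger pads at about 205 and 320. My frame matrix had a sign error, so I'll recheck.

```bash
cat >> h.py <<'E'
SC=np.array([567.8,-150.3,0]); SM=np.array([[.965,.263,0],[-.263,.965,0],[0,0,1]])
def rim(p):
    C=cloud(p); s=(C-SC)@SM.T; r=np.hypot(s[:,:,0],s[:,:,2]-100)
    m=(p['depth']>0)&(abs(r-60)<3)&(abs(s[:,:,1])<25)&(s[:,:,2]>110)
    return s[m],m
E
python3 - <<'E'
from h import *
p=camera('wrist')
x,m=rim(p)
for a in range(-60,61,20):
    k=x[abs(np.degrees(np.arctan2(x[:,0],x[:,2]-100))-a)<5]
    if len(k)>20: print(a,len(k),np.percentile(k[:,1],[2,50,98]),np.median(np.hypot(k[:,0],k[:,2]-100)))
E
```

```text
-60 241 [-8.768  1.201 10.385] 58.58357824435957
-40 312 [-8.408  1.295 10.253] 58.81744489776294
-20 292 [-8.233  0.747 10.429] 59.307767721849736
0 228 [-8.272  0.997 11.021] 59.598971044204376
20 125 [-8.492  1.234 10.919] 60.1622278210337
40 39 [-8.01   1.416 10.932] 60.592127313301944
```

{"op": "play_rows", "data": {
  "motion": [
    [0.15,0,0.04,0.004,0.008,0.004,0.6],
    [0.2,0,0.02,0,0,0,0.6],
    [0.2,0,0,0,0,0,0.6],
    [0.1,0,0,0,0,0,0.6],
    [0,0,0,0,0,0,0.6]
  ]
}}

```text
clock: 6.6
tool_pos: [545.5, -158.3, 124.3]
eef_rot: [0.042, 0.93, 0.125, -0.342]
wrist_force: [-0.5, 0.2, 0.5]
finger_gap: 0.597
```

```bash
sed -i 's/SC=np.array(\[567.8,-150.3,0\])/SC=np.array([568.6,-149.0,0])/' h.py; cat >> h.py <<'E'
def wheelpose(phi,r,f=0):
    u=np.sin(phi)*SM[0]+np.cos(phi)*np.array([0,0,1.]); togo(SC+[0,0,100]+r*u,-1.305,-phi)
E
python3 - <<'E'
from h import *
wheelpose(-.873,38)
E
```

```text
clock 6.6 tcp [ 545.486 -158.302  124.285] q [-0.875  0.699  2.16   1.743  0.783 -1.191] gap 0.597 F [-0.483  0.169  0.53 ]
 shift total [-0.023 -0.019  0.018] turn total [-0.002  0.002  0.001] min rows 0.10510775309438584 0.06748101797302826
```

{"op": "play_rows", "data": {
  "motion": [
    [-0.02,-0.019,0.018,0,0,0,0.6],
    [0,0,0,0,0,0,0.4],
    [0,0,0,0,0,0,0.1],
    [0,0,0,0,0,0,0.1],
    [0,0,0,0,0,0,0.1],
    [0,0,0,0,0,0,0.1]
  ],
  "squeeze": 20
}}

```text
clock: 7.2
tool_pos: [541.4, -155.9, 126.9]
eef_rot: [0.045, 0.93, 0.128, -0.342]
wrist_force: [5.5, 2.7, -5.5]
finger_gap: 0.228
```

{"op": "play_rows", "data": {
  "motion": [
    [0.0025,0,-0.0353,0,-0.0444,0,0.1],
    [0.0025,0,-0.0353,0,-0.0444,0,0.1],
    [0.0025,0,-0.0353,0,-0.0444,0,0.1],
    [0.0025,0,-0.0353,0,-0.0444,0,0.1]
  ]
}}

```text
clock: 7.6
tool_pos: [548.7, -153.4, 132.2]
eef_rot: [0.056, 0.862, 0.13, -0.487]
wrist_force: [-3.0, -4.0, 2.2]
finger_gap: 0.228
```

```bash
python3 - <<'E'
from h import *
wheelpose(-.873+.558,38)
E
```

```text
clock 7.6 tcp [ 548.718 -153.444  132.249] q [-0.717  0.557  1.986  1.036  0.551 -0.312] gap 0.228 F [-3.04  -4.027  2.237]
 shift total [ 0.007  0.006 -0.062] turn total [ 0.001 -0.074  0.011] min rows 0.18939275433357017 1.558020026176547
```

{"op": "play_rows", "data": {
  "motion": [
    [0.0025,0,-0.037,0,-0.0444,0.003,0.1],
    [0.0025,0,-0.037,0,-0.0444,0.003,0.1],
    [0.0025,0,-0.037,0,-0.0444,0,0.1],
    [0.0025,0,-0.037,0,-0.0444,0,0.1],
    [0.0025,0,-0.037,0,-0.0444,0,0.1],
    [0.0025,0,-0.037,0,-0.0444,0,0.1]
  ]
}}

```text
clock: 8.2
tool_pos: [568.3, -148.0, 138.6]
eef_rot: [-0.09, -0.665, -0.105, 0.734]
wrist_force: [3.4, 5.9, -17.1]
finger_gap: 0.232
```

```bash
python3 - <<'E'
from h import *
wheelpose(.52,38)
E
```

```text
clock 8.2 tcp [ 568.303 -148.046  138.635] q [-0.428  0.631  1.539 -0.038  1.065  0.886] gap 0.232 F [  3.448   5.904 -17.133]
 shift total [ 0.026  0.009 -0.129] turn total [ 0.006 -0.136  0.01 ] min rows 0.3958622092609642 2.859738451773523
```

{"op": "play_rows", "data": {
  "motion": [
    [0.005,0,-0.04,0.001,-0.0444,0.003,0.1],
    [0.005,0,-0.04,0.001,-0.0444,0.003,0.1],
    [0.005,0,-0.04,0.001,-0.0444,0.002,0.1],
    [0.005,0,-0.04,0,-0.0444,0.002,0.1],
    [0,0,0,0,0,0,0.1]
  ]
}}

```text
clock: 8.7
tool_pos: [591.0, -142.2, 128.5]
eef_rot: [-0.123, -0.43, -0.056, 0.893]
wrist_force: [1.3, -0.6, -7.4]
finger_gap: 0.231
```

```bash
python3 - <<'E'
from h import *
wheelpose(.61,38)
p=camera('top');q=camera('scene')
a=np.hstack([cv2.resize(p['pixels'][165:235,270:370],(500,350)),cv2.resize(q['pixels'][190:260,300:370],(350,350))])
cv2.imwrite('pics/c.png',cv2.resize(a,None,fx=.9,fy=.9)[:,:,::-1])
for c in(p,q):
    for r in landmark_of(c,'mark')[:2]: print(r)
E
```

```text
clock 8.7 tcp [ 590.953 -142.187  128.522] q [-0.263  0.91   1.115 -0.329  1.709  1.094] gap 0.231 F [ 1.266 -0.564 -7.367]
 shift total [-0.007  0.005  0.019] turn total [ 0.     0.02  -0.002] min rows 0.06293640781640528 0.42140040800415807
{'xy': [320.9, 213.3], 'score': 0.7}
{'xy': [329.7, 247.7], 'score': 0.8}
```

View pics/c.png

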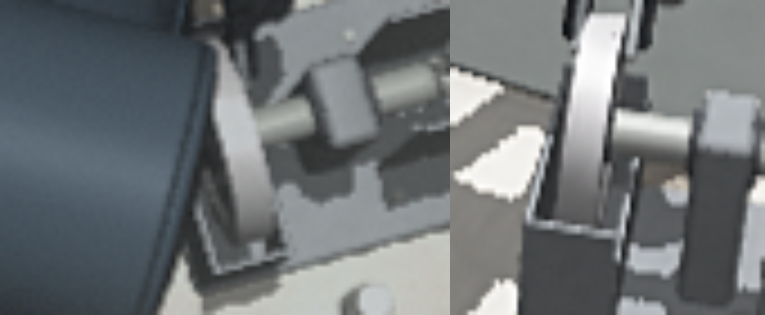

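{"op": "play_rows", "data": {
  "motion": [
    [0,0,0,0,0,0,0.55],
    [0,0,0,0,0,0,0.55],
    [-0.2,0,0,0,0,0,0.55],
    [-0.22,0,0,0,0,0,0.55],
    [0.006,0,0.09,0,0.0444,0,0.55],
    [0.006,0,0.09,0,0.0444,0,0.55],
    [0.006,0,0.09,0,0.0444,0,0.55],
    [0.006,0,0.09,0,0.0444,0,0.55],
    [0.006,0,0.09,0,0.0444,0,0.55],
    [0.006,0,0.09,0,0.0444,0,0.55],
    [0.006,0,0.09,0,0.0444,0,0.55],
    [0.006,0,0.09,0,0.0444,0,0.55],
    [0.006,0,0.09,0,0.0444,0,0.55],
    [0.006,0,0.09,0,0.0444,0,0.55],
    [0.006,0,0.09,0,0.0444,0,0.55],
    [0.006,0,0.09,0,0.0444,0,0.55],
    [0.006,0,0.09,0,0.0444,0,0.55],
    [0.006,0,0.09,0,0.0444,0,0.55]
  ]
}}

```text
clock: 10.7
tool_pos: [489.6, -151.9, 181.7]
eef_rot: [0.035, 0.933, 0.156, -0.323]
wrist_force: [0.4, 1.5, -1.4]
finger_gap: 0.55
```

```bash
python3 - <<'E'
from h import *
wheelpose(-.95,98); wheelpose(-.95,38)
p=camera('wrist')
print(landmark_of(p,'mark')[:2]); x,m=rim(p)
g=p['pixels'].mean(2)[m]; a=np.degrees(np.arctan2(x[:,0],x[:,2]-100)); k=abs(x[:,1]-1)<6
for b in range(-80,90,5):
    j=k&(abs(a-b)<2.5)
    if j.sum()>3: print(b,j.sum(),round(g[j].mean()),end=' | ')
E
```

```text
clock 10.7 tcp [ 489.643 -151.892  181.746] q [-1.028  0.565  2.238  1.496  0.89  -1.093] gap 0.55 F [ 0.354  1.504 -1.356]
 shift total [0.079 0.125 0.142] turn total [0.001 0.013 0.02 ] min rows 0.6147451740931943 0.5026465760044354
clock 10.7 tcp [ 489.643 -151.892  181.746] q [-1.028  0.565  2.238  1.496  0.89  -1.093] gap 0.55 F [ 0.354  1.504 -1.356]
 shift total [0.478 0.15  0.126] turn total [0.001 0.013 0.02 ] min rows 1.55052530949357 0.5026465760044354
[{'xy': [174.8, 242.1], 'score': 0.16}]
-80 36 101 | -75 66 111 | -70 76 124 | -65 87 137 | -60 98 149 | -55 96 162 | -50 111 174 | -45 105 187 | -40 115 201 | -35 122 215 | -30 126 225 | -25 108 233 | -20 113 236 | -15 101 236 | -10 92 235 | -5 93 231 | 0 78 225 | 5 70 222 | 10 62 218 | 15 47 213 | 20 41 209 | 25 30 205 | 30 20 198 | 35 22 183 |
```

{"op": "play_rows", "data": {
  "motion": [
    [0.03,0.12,0.13,0,0.013,0.02,0.55],
    [0.2,0.025,0,0,0,0,0.55],
    [0.22,0,0,0,0,0,0.55],
    [0,0,0,0,0,0,0.55]
  ]
}}

```text
clock: 11.2
tool_pos: [538.4, -167.5, 127.5]
eef_rot: [0.038, 0.945, 0.12, -0.303]
wrist_force: [-0.1, -0.6, -0.8]
finger_gap: 0.549
```

```bash
python3 - <<'E'
from h import *
wheelpose(-.95,38)
E
```

```text
clock 11.2 tcp [ 538.417 -167.455  127.462] q [-0.938  0.744  2.198  1.804  0.889 -1.33 ] gap 0.549 F [-0.073 -0.557 -0.781]
 shift total [ 0.037 -0.066  0.018] turn total [-0.003  0.    -0.003] min rows 0.23300559148017636 0.08465100665356703
```

{"op": "play_rows", "data": {
  "motion": [
    [0.03,-0.066,0.018,-0.003,0,-0.003,0.55],
    [0,0,0,0,0,0,0.55],
    [0,0,0,0,0,0,0.3],
    [0,0,0,0,0,0,0.1],
    [0,0,0,0,0,0,0.1],
    [0,0,0,0,0,0,0.1],
    [0,0,0,0,0,0,0.1]
  ]
}}

```text
clock: 11.9
tool_pos: [539.8, -156.4, 129.1]
eef_rot: [0.045, 0.944, 0.128, -0.301]
wrist_force: [3.8, 2.3, -4.4]
finger_gap: 0.228
```

{"op": "play_rows", "data": {
  "motion": [
    [0.0025,0,-0.0355,0,-0.0444,0,0.1],
    [0.0025,0,-0.0355,0,-0.0444,0,0.1],
    [0.0025,0,-0.0355,0,-0.0444,0.001,0.1],
    [0.0025,0,-0.0355,0,-0.0444,0.001,0.1],
    [0.0025,0,-0.037,0,-0.0444,0.001,0.1],
    [0.0025,0,-0.037,0,-0.0444,0.001,0.1],
    [0.0025,0,-0.037,0,-0.0444,0.001,0.1],
    [0.0025,0,-0.037,0,-0.0444,0.001,0.1]
  ]
}}

```text
clock: 12.7
tool_pos: [560.2, -150.3, 140.1]
eef_rot: [0.075, 0.791, 0.124, -0.594]
wrist_force: [2.9, 1.3, -14.8]
finger_gap: 0.229
```

```bash
python3 - <<'E'
from h import *
wheelpose(0,38)
p=camera('scene')
x,m=rim(p); g=p['pixels'].mean(2)[m]; a=np.degrees(np.arctan2(x[:,0],x[:,2]-100)); k=abs(x[:,1]-1)<6
for b in range(-80,90,5):
    j=k&(abs(a-b)<2.5)
    if j.sum()>3: print(b,j.sum(),round(g[j].mean()),end=' | ')
E
```

```text
clock 12.7 tcp [ 560.236 -150.349  140.071] q [-0.578  0.538  1.802  0.383  0.67   0.421] gap 0.229 F [  2.859   1.342 -14.802]
 shift total [ 0.029  0.008 -0.05 ] turn total [ 0.006 -0.091  0.01 ] min rows 0.17460495184831423 1.9206722080447232
-80 6 112 | -75 9 115 | -70 12 119 | -65 12 125 | -60 9 132 | -55 12 138 | -50 12 140 | -45 10 141 | -40 9 147 | -35 13 151 | -30 9 187 | -25 10 238 | -20 7 251 | -15 7 249 | -10 9 248 | -5 9 242 | 0 7 240 | 5 5 237 | 10 7 238 |
```

{"op": "play_rows", "data": {
  "motion": [
    [0.004,0,-0.037,0.001,-0.0444,0.002,0.1],
    [0.004,0,-0.037,0.001,-0.0444,0.002,0.1],
    [0.004,0,-0.037,0.001,-0.0444,0.002,0.1],
    [0.005,0,-0.04,0.001,-0.0444,0.002,0.1],
    [0.005,0,-0.04,0.001,-0.0444,0.002,0.1],
    [0.005,0,-0.04,0.001,-0.0444,0.002,0.1],
    [0.005,0,-0.04,0,-0.0444,0.002,0.1]
  ]
}}

```text
clock: 13.45
tool_pos: [594.8, -141.0, 130.9]
eef_rot: [-0.124, -0.423, -0.057, 0.896]
wrist_force: [-3.1, -6.3, -6.5]
finger_gap: 0.223
```

```bash
cat >> h.py <<'E'
def prof(n,bs=range(-85,90,5)):
    p=camera(n); x,m=rim(p); g=p['pixels'].mean(2)[m]; a=np.degrees(np.arctan2(x[:,0],x[:,2]-100)); k=abs(x[:,1]-1)<7
    w=(bs[1]-bs[0])/2
    for b in bs:
        j=k&(abs(a-b)<w)
        if j.sum()>3: print(b,j.sum(),round(g[j].mean()),end=' | ')
    print(); return p
E
python3 - <<'E'
from h import *
wheelpose(.61,38)
prof('scene'); prof('top')
E
```

```text
clock 13.45 tcp [ 594.778 -141.035  130.948] q [-0.257  0.92   1.091 -0.335  1.737  1.089] gap 0.223 F [-3.11  -6.318 -6.467]
 shift total [0.023 0.005 0.03 ] turn total [ 0.002  0.025 -0.002] min rows 0.11289613717832905 0.5349966412249954
-80 6 117 | -75 15 124 | -70 12 142 | -65 12 156 | -60 14 166 | -55 12 89 | -50 13 150 | -45 14 208 | -40 14 226 | -35 12 241 | -30 14 247 | -25 8 251 | -20 12 251 | -15 9 246 | -10 7 245 | -5 12 241 | 0 5 238 | 5 7 236 | 10 6 232 | 15 4 234 | 20 5 205 | 
-70 7 91 | -65 5 99 | -60 9 111 | -55 9 119 | -50 6 72 | -45 10 91 | -40 8 148 | -35 9 155 | -30 9 163 | -25 9 170 | -20 9 179 | -15 13 192 | -10 7 197 | -5 11 196 | 0 10 196 | 5 10 197 | 10 9 194 | 15 8 187 | 20 11 180 | 25 11 169 | 30 9 162 | 35 7 162 | 40 5 158 |
```

{"op": "play_rows", "data": {
  "motion": [
    [0,0,0,0,0,0,0.55],
    [0,0,0,0,0,0,0.55],
    [-0.2,0,0,0,0,0,0.55],
    [-0.22,0,0,0,0,0,0.55],
    [0.008,0.005,0.09,0,0.0444,0,0.55],
    [0.008,0.005,0.09,0,0.0444,0,0.55],
    [0.008,0.005,0.09,0,0.0444,0,0.55],
    [0.008,0.005,0.09,0,0.0444,0,0.55],
    [0.008,0.005,0.09,0,0.0444,0,0.55],
    [0.008,0.005,0.09,0,0.0444,0,0.55],
    [0.008,0.005,0.09,0,0.0444,0,0.55],
    [0.008,0.005,0.09,0,0.0444,0,0.55],
    [0.008,0.005,0.09,0,0.0444,0,0.55],
    [0.008,0.005,0.09,0,0.0444,0,0.55],
    [0,0,0,0,0,0,0.55]
  ]
}}

```text
clock: 15.05
tool_pos: [522.1, -152.4, 181.1]
eef_rot: [0.05, 0.867, 0.14, -0.477]
wrist_force: [-0.1, 0.3, 0.5]
finger_gap: 0.55
```

```bash
python3 - <<'E'
from h import *
wheelpose(-.52,98); wheelpose(-.52,38)
prof('scene',range(-66,-40,2)); prof('wrist',range(-66,-40,2))
E
```

```text
clock 15.05 tcp [ 522.097 -152.388  181.082] q [-0.778  0.443  2.011  0.942  0.658 -0.245] gap 0.55 F [-0.115  0.293  0.531]
 shift total [-0.036  0.058  0.002] turn total [-0.    -0.016  0.018] min rows 0.2048225184722658 0.5035445593096131
clock 15.05 tcp [ 522.097 -152.388  181.082] q [-0.778  0.443  2.011  0.942  0.658 -0.245] gap 0.55 F [-0.115  0.293  0.531]
 shift total [0.363 0.08  0.023] turn total [-0.    -0.016  0.018] min rows 1.117613444707844 0.5035445593096131
-66 5 154 | -64 6 160 | -62 6 166 | -60 7 169 | -58 6 180 | -56 5 187 | -54 6 193 | -52 5 165 | -50 5 76 | -46 4 151 | -44 8 217 | -42 6 225 | 
-66 20 112 | -64 22 115 | -62 32 120 | -60 39 123 | -58 38 128 | -56 36 130 | -54 36 121 | -52 27 90 | -50 43 56 | -48 55 73 | -46 52 137 | -44 45 159 | -42 51 162 |
```

{"op": "play_rows", "data": {
  "motion": [
    [0.05,0.06,0.0,0,0,0.018,0.55],
    [0.17,0.01,0,0,0,0,0.55],
    [0.15,0,0,0,0,0,0.55],
    [0,0,0,0,0,0,0.55]
  ]
}}

```text
clock: 15.55
tool_pos: [562.8, -156.7, 140.2]
eef_rot: [0.071, 0.872, 0.113, -0.471]
wrist_force: [-0.2, 0.5, 0.2]
finger_gap: 0.548
```

```bash
python3 - <<'E'
from h import *
wheelpose(-.57,38)
E
```

```text
clock 15.55 tcp [ 562.798 -156.709  140.219] q [-0.698  0.549  1.987  1.124  0.51  -0.381] gap 0.548 F [-0.244  0.519  0.184]
 shift total [-0.002 -0.04   0.102] turn total [ 0.003 -0.002 -0.005] min rows 0.3281473004143516 0.12646697950725969
```

{"op": "play_rows", "data": {
  "motion": [
    [0,-0.04,0.1,0.003,-0.002,-0.005,0.55],
    [0,0,0,0,0,0,0.55],
    [0,0,0,0,0,0,0.3],
    [0,0,0,0,0,0,0.1],
    [0,0,0,0,0,0,0.1],
    [0,0,0,0,0,0,0.1],
    [0,0,0,0,0,0,0.1]
  ]
}}

```text
clock: 16.25
tool_pos: [552.2, -153.0, 136.3]
eef_rot: [0.066, 0.871, 0.118, -0.473]
wrist_force: [0.1, -0.2, -4.0]
finger_gap: 0.227
```

```bash
python3 - <<'E'
from h import *
wheelpose(-.57,38)
prof('scene',range(-66,-40,2))
E
```

```text
clock 16.25 tcp [ 552.179 -152.974  136.313] q [-0.712  0.551  2.008  1.139  0.52  -0.413] gap 0.227 F [ 0.09  -0.196 -3.968]
 shift total [0.011 0.003 0.036] turn total [ 0.002 -0.002  0.   ] min rows 0.11328244986876998 0.05869299885356667
-66 4 154 | -64 6 160 | -62 5 165 | -60 4 167 | -58 6 171 | -56 4 184 | -54 5 200 | -52 5 176 | -50 5 69 | -48 6 44 | -46 5 159 | -44 5 227 | -42 6 216 |
```

{"op": "play_rows", "data": {
  "motion": [
    [0.0025,0,-0.036,0,-0.0444,0,0.1],
    [0.0025,0,-0.036,0,-0.0444,0,0.1],
    [0.0025,0,-0.036,0,-0.0444,0.001,0.1],
    [0.0025,0,-0.037,0,-0.0444,0.001,0.1],
    [0.0025,0,-0.037,0,-0.0444,0.001,0.1],
    [0.0025,0,-0.037,0,-0.0444,0.001,0.1],
    [0,0,0,0,0,0,0.1]
  ]
}}

```text
clock: 17.0
tool_pos: [575.2, -146.4, 140.2]
eef_rot: [-0.096, -0.696, -0.1, 0.705]
wrist_force: [-0.6, 1.0, 2.2]
finger_gap: 0.231
```

```bash
python3 - <<'E'
from h import *
wheelpose(.29,38)
prof('scene',range(-40,10,2)); prof('top',range(-40,10,2))
E
```

```text
clock 17.0 tcp [ 575.167 -146.402  140.194] q [-0.437  0.606  1.585 -0.002  0.964  0.857] gap 0.231 F [-0.593  0.967  2.163]
 shift total [ 0.025  0.006 -0.026] turn total [ 0.004 -0.089  0.002] min rows 0.10915194658635591 1.8597156461710058
-40 7 147 | -38 5 151 | -36 6 153 | -32 7 152 | -30 6 157 | -28 6 159 | -26 4 158 | -22 6 155 | -18 5 143 | -16 6 67 | -10 4 130 | -4 5 128 | -2 4 132 | 0 4 130 | 4 4 125 | 8 4 122 |
```

{"op": "play_rows", "data": {
  "motion": [
    [0.003,0,-0.037,0.001,-0.0444,0.001,0.1],
    [0.003,0,-0.037,0.001,-0.0444,0.001,0.1],
    [0,0,0,0,0,0,0.1]
  ]
}}

```text
clock: 17.4
tool_pos: [582.1, -144.5, 137.6]
eef_rot: [-0.105, -0.594, -0.082, 0.793]
wrist_force: [2.9, 1.1, -1.4]
finger_gap: 0.228
```

```bash
cat >> h.py <<'E'
def markang(n):
    p=camera(n); x,m=rim(p); g=p['pixels'].astype(float).mean(2)[m]; a=np.degrees(np.arctan2(x[:,0],x[:,2]-100)); k=(abs(x[:,1]-1)<8)&(abs(a)<40)&(g<105)
    print(n,'dark',k.sum(),a[k].mean() if k.sum() else None,np.median(a[k]) if k.sum() else None, np.sort(a[k])[[0,-1]] if k.sum() else ''); return p
E
python3 - <<'E'
from h import *
wheelpose(.29,38)
markang('scene');prof('scene',range(-30,20,2)); markang('top');prof('top',range(-30,20,2))
E
```

```text
clock 17.4 tcp [ 582.091 -144.54   137.63 ] q [-0.35   0.714  1.387 -0.166  1.283  1.019] gap 0.228 F [ 2.919  1.091 -1.367]
 shift total [0.014 0.005 0.019] turn total [ 0.001 -0.002  0.002] min rows 0.07239746302304177 0.05144555970068943
scene dark 14 0.299672516573802 -0.7400321981753804 [-6.664 13.632]
-30 5 158 | -28 5 174 | -26 6 169 | -24 4 189 | -22 6 196 | -18 5 214 | -14 5 190 | -12 4 239 | -8 4 247 | -4 6 78 | 8 5 117 | 
top dark 0 None None
```

{"op": "play_rows", "data": {
  "motion": [
    [0,0,0,0,0,0,0.55],
    [0,0,0,0,0,0,0.55],
    [-0.2,0,0,0,0,0,0.55],
    [-0.25,0,0,0,0,0,0.55],
    [0.006,0,0.15,0,0.0444,0,0.55],
    [0.006,0,0.15,0,0.0444,0,0.55],
    [-0.1,0,0.15,0,0.02,0,0.55],
    [0,0,0,0,0,0,0.55]
  ]
}}

```text
clock: 18.4
tool_pos: [525.1, -162.9, 234.5]
eef_rot: [0.087, 0.722, 0.095, -0.68]
wrist_force: [0.6, -0.6, 0.1]
finger_gap: 0.55
```

```bash
python3 - <<'E'
from h import *
wheelpose(0,140)
markang('scene'); 
for n in('top','wrist'):
    p=markang(n); prof(n,range(-12,13,2))
    x,m=rim(p); print('zmax',np.percentile(x[:,2],[99]))
save(p,'w3.png')
E
```

```text
clock 18.4 tcp [ 525.087 -162.87   234.463] q [-0.529  0.404  1.654  0.052  1.044  0.758] gap 0.55 F [ 0.581 -0.613  0.139]
 shift total [-0.019 -0.015 -0.306] turn total [-0.002 -0.019  0.001] min rows 0.9210161866034204 0.40252731840559675
scene dark 6 -5.188948021522742 -5.169033590457213 [-6.365 -3.926]
top dark 3 10.123181087685614 15.49317734390582 [-1.716 16.593]

zmax [160.816]
wrist dark 104 -4.438131636371867 -4.438001606386398 [-6.475 -2.752]
-12 42 185 | -10 53 190 | -8 38 177 | -6 52 94 | -4 43 69 | -2 49 137 | 0 53 200 | 2 54 201 | 4 40 201 | 6 49 201 | 8 54 201 | 10 53 201 | 12 43 201 | 
zmax [160.843]
```

View pics/w3.png

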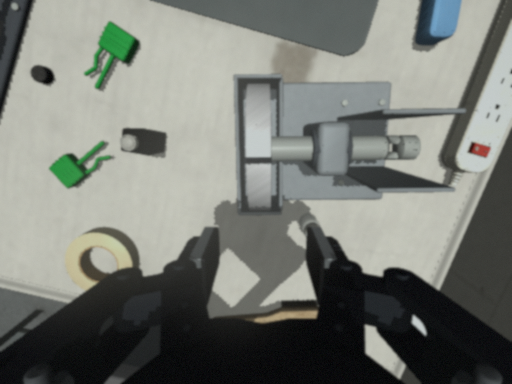

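The wrist view shows the mark across the rim at row 159, with the shaft's centre line near row 148 and the cross hole at about (402,148). The mark is a few degrees short of the top, on the robot's side. I'll fit the axis to pin this down.

```bash
cat >> h.py <<'E'
from scipy.optimize import least_squares
def axisfit(p):
    C=cloud(p); s=(C-SC)@SM.T; ok=p['depth']>0
    x,m=rim(p); x=x[(abs(x[:,1]-1)<7)]
    f=least_squares(lambda c:np.hypot(x[:,0]-c[0],x[:,2]-c[1])-60,[0,100],loss='soft_l1').x
    r=np.hypot(s[:,:,0],s[:,:,2]-100)
    out=[f]
    for lo,hi in((-40,-15),(-148,-97),(-115,-97)):
        k=ok&(abs(r-12)<3.5)&(s[:,:,1]>lo)&(s[:,:,1]<hi)&(s[:,:,2]>101); y=s[k]
        if len(y)>20: out.append((lo,hi,len(y),least_squares(lambda c:np.hypot(y[:,0]-c[0],y[:,2]-c[1])-12,[0,100],loss='soft_l1').x))
    g=p['pixels'].astype(float).mean(2)[m]; X,_=rim(p); a=np.degrees(np.arctan2(X[:,0]-f[0],X[:,2]-f[1]))
    k=(abs(X[:,1]-1)<8)&(abs(a)<30)&(g<110); print('axis fits (x,z) stand frame:',out,'mark',a[k].mean(),k.sum())
    return p
E
python3 - <<'E'
from h import *
axisfit(camera('wrist'))
E
```

```text
axis fits (x,z) stand frame: [array([ 0.177, 99.722]), (-40, -15, 658, array([ 0.299, 99.914])), (-148, -97, 1181, array([ 0.792, 99.61 ])), (-115, -97, 465, array([ 0.706, 99.948]))] mark -4.453076849332648 109
```

```bash
python3 - <<'E'
from h import *
wheelpose(-.15,100);wheelpose(-.15,38)
E
```

```text
clock 18.7 tcp [ 530.312 -161.956  231.642] q [-0.523  0.414  1.646  0.052  1.044  0.76 ] gap 0.55 F [ 0.315  0.776 -0.656]
 shift total [ 0.228 -0.016 -0.156] turn total [-0.001  0.029  0.001] min rows 0.8314101798940581 0.604907258874026
clock 18.7 tcp [ 530.312 -161.956  231.642] q [-0.523  0.414  1.646  0.052  1.044  0.76 ] gap 0.55 F [ 0.315  0.776 -0.656]
 shift total [ 0.64  -0.014 -0.193] turn total [-0.001  0.029  0.001] min rows 2.007671706086697 0.604907258874026
```

{"op": "play_rows", "data": {
  "motion": [
    [0.05,-0.015,-0.1,0,0.029,0,0.55],
    [0.15,0,-0.09,0,0,0,0.55],
    [0.2,0,0,0,0,0,0.55],
    [0.18,0,0,0,0,0,0.55],
    [0,0,0,0,0,0,0.55]
  ]
}}

```text
clock: 19.2
tool_pos: [575.8, -146.8, 143.5]
eef_rot: [0.086, 0.752, 0.103, -0.645]
wrist_force: [-0.2, 0.0, -0.0]
finger_gap: 0.548
```

```bash
python3 - <<'E'
from h import *
wheelpose(-.15,38)
E
```

```text
clock 19.2 tcp [ 575.822 -146.783  143.503] q [-0.493  0.561  1.692  0.154  0.786  0.706] gap 0.548 F [-0.187  0.002 -0.049]
 shift total [0.026 0.001 0.093] turn total [ 0.001 -0.001  0.001] min rows 0.29030550160104857 0.04210815668907198
```

{"op": "play_rows", "data": {
  "motion": [
    [0.02,0,0.093,0,0,0,0.55],
    [0,0,0,0,0,0,0.55],
    [0,0,0,0,0,0,0.3],
    [0,0,0,0,0,0,0.1],
    [0,0,0,0,0,0,0.1],
    [0,0,0,0,0,0,0.1],
    [0,0,0,0,0,0,0.1]
  ]
}}

```text
clock: 19.9
tool_pos: [565.8, -149.1, 138.8]
eef_rot: [0.087, 0.752, 0.105, -0.645]
wrist_force: [0.0, -0.8, -3.8]
finger_gap: 0.231
```

```bash
python3 - <<'E'
from h import *
wheelpose(-.15,38)
E
```

```text
clock 19.9 tcp [ 565.846 -149.064  138.838] q [-0.505  0.559  1.717  0.159  0.766  0.683] gap 0.231 F [ 0.04  -0.835 -3.782]
 shift total [0.005 0.004 0.021] turn total [ 0.002 -0.001  0.002] min rows 0.06661479148090212 0.061157088656974834
```

{"op": "play_rows", "data": {
  "motion": [
    [0.001,0,-0.022,0,-0.028,0,0.1],
    [0,0,0,0,0,0,0.1],
    [0,0,0,0,0,0,0.1]
  ]
}}

```text
clock: 20.2
tool_pos: [569.1, -148.2, 139.0]
eef_rot: [0.091, 0.722, 0.101, -0.678]
wrist_force: [-1.1, -0.2, -3.0]
finger_gap: 0.23
```

```bash
python3 - <<'E'
from h import *
wheelpose(-.15,38)
markang('scene')
E
```

```text
clock 20.2 tcp [ 569.082 -148.185  139.031] q [-0.468  0.581  1.652  0.061  0.866  0.792] gap 0.23 F [-1.095 -0.243 -2.952]
 shift total [0.007 0.004 0.043] turn total [0.002 0.027 0.002] min rows 0.13128059331743006 0.577692823259662
scene dark 16 -2.296404565192029 -0.8801045020346301 [-15.961   5.965]
```

{"op": "play_rows", "data": {
  "motion": [
    [0,0,0,0,0,0,0.55],
    [0,0,0,0,0,0,0.55],
    [-0.2,0,0,0,0,0,0.55],
    [-0.3,0,0,0,0,0,0.55],
    [-0.2,0,0.28,0,0,0,0.55],
    [0,0,0.1,0,-0.01,0,0.55],
    [0,0,0,0,0,0,0.55]
  ]
}}

```text
clock: 20.95
tool_pos: [509.0, -167.8, 245.1]
eef_rot: [0.093, 0.715, 0.097, -0.687]
wrist_force: [-0.4, 0.3, 0.3]
finger_gap: 0.548
```

```bash
python3 - <<'E'
from h import *
p=axisfit(camera('wrist')); save(p,'w4.png',(200,50,480,230),2.8)
togo([619,198,240],-.19)
q=camera('top'); C=cloud(q)
E
```

```text
axis fits (x,z) stand frame: [array([ 0.203, 99.689]), (-40, -15, 619, array([ 0.296, 99.906])), (-148, -97, 1112, array([ 0.803, 99.558])), (-115, -97, 446, array([ 0.778, 99.888]))] mark 0.4618003340460655 111
clock 21.0 tcp [ 509.54  -167.581  244.946] q [-0.543  0.378  1.663  0.034  1.073  0.742] gap 0.554 F [-0.581 -0.828 -0.055]
 shift total [ 0.088 -2.154 -1.351] turn total [-0.353 -0.012 -0.007] min rows 7.6406015657255475 7.411733284037809
```

View pics/w4.png

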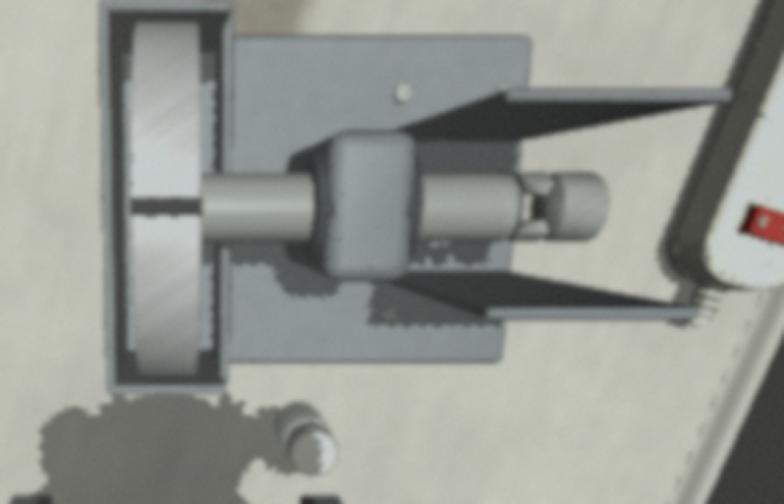

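The mark now sits at +0.5°, in line with the shaft's axis in the crop (mark at row 206, shaft centre 206), and the hole at (538,206) faces up. Next is the rack.

{"op": "play_rows", "data": {
  "motion": [
    [0,-0.25,-0.16,0,0,0,0.75],
    [0,-0.25,-0.16,0,0,0,0.75],
    [0,-0.25,-0.16,0,0,0,0.75],
    [0,-0.25,-0.16,0,0,0,0.75],
    [0,-0.25,-0.16,0,0,0,0.75],
    [0,-0.25,-0.16,0,0,0,0.75],
    [0,-0.25,-0.16,0,0,0,0.75],
    [0,-0.25,-0.16,0,0,0,0.75],
    [0,0,0,-0.0446,-0.0015,0,0.75],
    [0,0,0,-0.0446,-0.0015,0,0.75],
    [0,0,0,-0.0446,-0.0015,0,0.75],
    [0,0,0,-0.0446,-0.0015,0,0.75],
    [0,0,0,-0.0446,-0.0015,0,0.75],
    [0,0,0,-0.0446,-0.0015,0,0.75],
    [0,0,0,-0.0446,-0.0015,0,0.75],
    [0,0,0,-0.0446,0,0,0.75]
  ]
}}

```text
clock: 22.65
tool_pos: [624.5, 200.8, 223.3]
eef_rot: [-0.466, -0.528, -0.469, 0.533]
wrist_force: [-0.9, 1.0, 1.0]
finger_gap: 0.751
```

```bash
python3 - <<'E'
from h import *
togo([560,205,245],-.19)
p=camera('wrist'); save(p,'w5.png')
C=cloud(p); ok=p['depth']>0
def fit(n,lo,hi,black=False):
    m=ok&np.all((C>lo)&(C<hi),2)
    if black: m&=p['pixels'].max(2)<60
    x=C[m]; 
    if len(x)>10: r=cv2.minAreaRect(x[:,:2].astype(np.float32)); print(n,len(x),r,np.median(x,0))
fit('rails',[480,150,82],[670,290,88]); fit('walls',[560,150,122],[660,250,131]); fit('head',[560,150,113],[660,250,120],True); fit('head2',[560,150,113],[660,250,120])
for t in('kept_place','open_place','cotter_head'):
    for r in landmark_of(p,t)[:2]: print(t,r, at_z(p,*r['xy'],{'cotter_head':117}.get(t,85)))
E
```

```text
clock 22.65 tcp [624.473 200.795 223.289] q [0.141 0.582 1.35  0.    1.218 0.267] gap 0.751 F [-0.925  0.966  1.001]
 shift total [-0.141 -0.431  0.026] turn total [0.02  0.001 0.003] min rows 1.364576316704719 0.4332510558934723
rails 2329 ((582.1546630859375, 211.07366943359375), (31.481828689575195, 184.25270080566406), 78.80694580078125) [563.787 212.486  84.835]
walls 301 ((619.439208984375, 201.7551727294922), (35.42389678955078, 25.582849502563477), 78.55928039550781) [619.838 190.783 125.665]
head 688 ((620.5778198242188, 201.388916015625), (18.226417541503906, 34.940860748291016), 79.20159149169922) [620.511 202.669 116.648]
head2 838 ((621.2532958984375, 203.0989532470703), (32.0849723815918, 35.78144454956055), 78.1283187866211) [620.956 201.885 116.614]
cotter_head {'xy': [286.9, 274.2], 'score': 0.72} [637.169 110.317 117.   ]
cotter_head {'xy': [258.7, 181.6], 'score': 0.71} [621.541 207.996 117.   ]
```

View pics/w5.png

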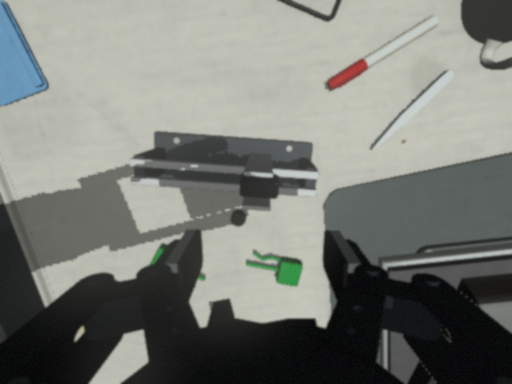

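The wrist view shows the black cotter head between the keeper walls at (260,180). The green ones, at (288,270) and near (165,255), lie on the table. The head is measured at (620.6, 201.4), its top at 116.6, and its size as 18 × 35.

```bash
python3 - <<'E'
from h import *
togo([620.6,201.4,150],-.192)
togo([620.6,201.4,89],-.192)
E
```

```text
clock 22.85 tcp [624.417 200.191 224.102] q [ 0.14   0.581  1.351 -0.     1.219  0.276] gap 0.754 F [ 0.681  0.465 -0.079]
 shift total [ 0.494 -0.022 -0.006] turn total [0.018 0.001 0.003] min rows 1.485682644269154 0.3831900296218492
clock 22.85 tcp [624.417 200.191 224.102] q [ 0.14   0.581  1.351 -0.     1.219  0.276] gap 0.754 F [ 0.681  0.465 -0.079]
 shift total [ 0.901 -0.019 -0.007] turn total [0.018 0.001 0.003] min rows 2.705927422051691 0.3831900296218492
```

{"op": "play_rows", "data": {
  "motion": [
    [0.16,-0.02,-0.006,0.018,0.001,0.003,0.75],
    [0.2,0,0,0,0,0,0.75],
    [0.13,0,0,0,0,0,0.75],
    [0,0,0,0,0,0,0.75]
  ]
}}

```text
clock: 23.25
tool_pos: [623.5, 202.8, 148.6]
eef_rot: [0.447, 0.55, 0.446, -0.547]
wrist_force: [-0.4, 0.0, 0.3]
finger_gap: 0.749
```

```bash
python3 - <<'E'
from h import *
togo([620.6,201.4,89],-.192)
E
```

```text
clock 23.25 tcp [623.461 202.807 148.606] q [0.144 0.661 1.429 0.001 1.047 0.348] gap 0.749 F [-0.399  0.042  0.252]
 shift total [ 0.397 -0.019  0.014] turn total [-0.004 -0.001 -0.002] min rows 1.1950233200650469 0.09016860907079864
```

{"op": "play_rows", "data": {
  "motion": [
    [0.08,-0.019,0.014,-0.004,-0.001,-0.002,0.75],
    [0.15,0,0,0,0,0,0.75],
    [0.12,0,0,0,0,0,0.75],
    [0,0,0,0,0,0,0.75]
  ]
}}

```text
clock: 23.65
tool_pos: [622.5, 201.7, 96.4]
eef_rot: [0.45, 0.547, 0.449, -0.545]
wrist_force: [-0.3, 0.5, 0.5]
finger_gap: 0.751
```

```bash
python3 - <<'E'
from h import *
togo([620.6,201.4,89],-.192)
E
```

```text
clock 23.65 tcp [622.527 201.71   96.386] q [ 0.143  0.728  1.462 -0.     0.948  0.337] gap 0.751 F [-0.298  0.466  0.548]
 shift total [ 0.049 -0.012  0.005] turn total [-0.001 -0.    -0.001] min rows 0.15293915882122502 0.026205406005824123
```

{"op": "play_rows", "data": {
  "motion": [
    [0.045,-0.012,0.004,0,0,0,0.75],
    [0,0,0,0,0,0,0.6],
    [0,0,0,0,0,0,0.3],
    [0,0,0,0,0,0,0.3],
    [0,0,0,0,0,0,0.3],
    [0,0,0,0,0,0,0.3]
  ],
  "squeeze": 40
}}

```text
clock: 24.25
tool_pos: [623.5, 201.9, 93.7]
eef_rot: [0.451, 0.55, 0.447, -0.543]
wrist_force: [-0.0, -0.2, 0.3]
finger_gap: 0.41
```

{"op": "play_rows", "data": {
  "motion": [
    [-0.08,0,0,0,0,0,0.3],
    [-0.12,0,0,0,0,0,0.3],
    [-0.1,0,0,0,0,0,0.3],
    [0,0,0,0,0,0,0.3]
  ]
}}

```text
clock: 24.65
tool_pos: [623.0, 201.9, 142.0]
eef_rot: [0.451, 0.55, 0.447, -0.543]
wrist_force: [0.3, -0.2, 0.1]
finger_gap: 0.413
```

```bash
python3 - <<'E'
from h import *
togo([620.6-78.5,201.4+15.3,133],-.192)
p=camera('wrist'); save(p,'w6.png')
C=cloud(p); ok=p['depth']>0
m=ok&(C[:,:,2]>82)&(C[:,:,2]<88)&(C[:,:,0]>490)&(C[:,:,0]<595)&(abs(C[:,:,1]-212)<40)
x=C[m]; print(len(x),cv2.minAreaRect(x[:,:2].astype(np.float32)))
E
```

```text
clock 24.65 tcp [622.962 201.877 141.997] q [ 0.143  0.666  1.44  -0.     1.024  0.338] gap 0.413 F [ 0.306 -0.185  0.051]
 shift total [ 0.054 -0.549  0.007] turn total [-0.001 -0.001 -0.003] min rows 1.6556579680454218 0.07711493514677614
3096 ((544.0391845703125, 216.80796813964844), (27.828590393066406, 107.69786071777344), 79.4290771484375)
```

```bash
python3 - <<'E'
from h import *
togo([542.2,218.0,142],-.187)
E
```

```text
clock 24.7 tcp [622.344 201.787 140.976] q [0.143 0.667 1.441 0.    1.024 0.338] gap 0.413 F [ 0.234 -0.024 -0.337]
 shift total [-0.012 -0.545 -0.003] turn total [-0.002 -0.001 -0.003] min rows 1.637109096975795 0.08143856337972759
```

{"op": "play_rows", "data": {
  "motion": [
    [0,-0.2,0.0,0,0,0,0.3],
    [0,-0.2,0.0,0,0,0,0.3],
    [0,-0.145,0.0,0,0,0,0.3],
    [0,0,0,0,0,0,0.3]
  ]
}}

```text
clock: 25.1
tool_pos: [539.0, 217.1, 138.4]
eef_rot: [0.45, 0.549, 0.447, -0.544]
wrist_force: [0.3, -0.1, -0.4]
finger_gap: 0.414
```

```bash
python3 - <<'E'
from h import *
togo([542.2,218.0,142],-.187)
p=camera('wrist'); save(p,'w6.png')
a=p['pixels'].astype(float).mean(2)
q=camera('scene'); C=cloud(q); ok=q['depth']>0
for n,c in(('scene',q),('wrist',p)):
    C=cloud(c);ok=c['depth']>0
    m=ok&(c['pixels'].max(2)<60)&(C[:,:,2]>160)&(C[:,:,2]<170)&(abs(C[:,:,0]-545)<35)&(abs(C[:,:,1]-217)<30)
    x=C[m]
    if len(x)>8: print(n,len(x),cv2.minAreaRect(x[:,:2].astype(np.float32)))
u,v=proj(q,[542,217,110]); print(u,v); save(q,'s6.png',(int(u)-40,int(v)-50,int(u)+40,int(v)+30),6)
E
```

```text
clock 25.1 tcp [539.046 217.062 138.423] q [ 0.191  0.588  1.635 -0.001  0.911  0.388] gap 0.414 F [ 0.291 -0.132 -0.401]
 shift total [-0.024  0.02  -0.01 ] turn total [-0.003 -0.001 -0.002] min rows 0.09730376895261332 0.07928685590714621
scene 81 ((539.68212890625, 214.20069885253906), (19.682628631591797, 57.4787712097168), 76.98114776611328)
wrist 3037 ((539.3234252929688, 217.4969482421875), (22.306421279907227, 61.037994384765625), 78.61563873291016)
196.17486284510036 178.53834906309237
```

View pics/s6.png

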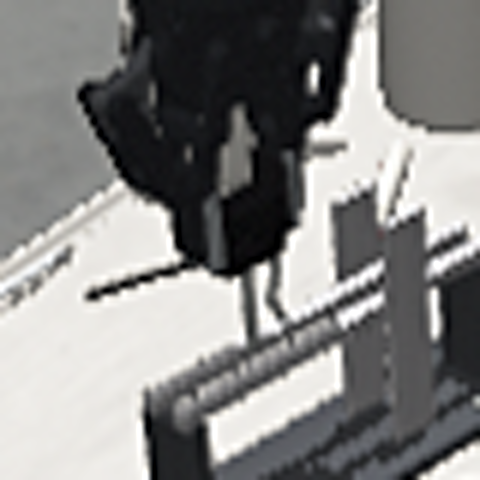

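{"op": "play_rows", "data": {
  "motion": [
    [0.03,0,-0.007,0,0,0,0.3],
    [0.09,0,0,0,0,0,0.3],
    [0.1,0,0,0,0,0,0.3],
    [0,0,0,0,0,0,0.3]
  ]
}}

```text
clock: 25.6
tool_pos: [549.8, 217.3, 103.4]
eef_rot: [0.452, 0.553, 0.444, -0.541]
wrist_force: [0.1, 0.5, -0.7]
finger_gap: 0.416
```

{"op": "play_rows", "data": {
  "motion": [
    [0.05,0,0,0,0,0,0.3],
    [0.02,0,0,0,0,0,0.3],
    [0,0,0,0,0,0,0.3]
  ]
}}

```text
clock: 25.9
tool_pos: [550.9, 216.9, 91.9]
eef_rot: [0.451, 0.553, 0.444, -0.542]
wrist_force: [-1.0, 0.3, 6.6]
finger_gap: 0.409
```

```bash
python3 - <<'E'
from h import *
togo([542.2,218.0,93.7],-.187)
E
```

```text
clock 25.9 tcp [550.949 216.887  91.858] q [ 0.187  0.666  1.643 -0.002  0.814  0.389] gap 0.409 F [-0.976  0.282  6.646]
 shift total [-0.013 -0.058  0.004] turn total [-0.004 -0.002 -0.006] min rows 0.18038317093515402 0.15127037299691867
```

{"op": "play_rows", "data": {
  "motion": [
    [-0.015,0,0,0,0,0,0.3],
    [0,-0.055,0,0,0,0,0.3],
    [0,0,0,0,0,0,0.3],
    [0.015,0,0,0,0,0,0.3],
    [0,0,0,0,0,0,0.75],
    [0,0,0,0,0,0,0.75],
    [0,0,0,0,0,0,0.75]
  ]
}}

```text
clock: 26.6
tool_pos: [543.1, 218.8, 92.2]
eef_rot: [0.451, 0.554, 0.444, -0.541]
wrist_force: [0.1, -0.9, -0.0]
finger_gap: 0.748
```

{"op": "play_rows", "data": {
  "motion": [
    [-0.2,0,0,0,0,0,0.75],
    [-0.3,0,0,0,0,0,0.75],
    [-0.2,0,0,0,0,0,0.75],
    [0,0,0,0.0455,0,0,0.75],
    [0,0,0,0.0455,0,0,0.75],
    [0,0,0,0.0455,0,0,0.75],
    [0,0,0,0.0455,0,0,0.75],
    [0,0,0,0.0455,0,0,0.75],
    [0,0,0,0.0455,0,0,0.75],
    [0,0,0,0.0455,0,0,0.75],
    [0,0,0,0.0455,0,0,0.75],
    [0,0,0,0.0455,0,0,0.75],
    [0,0,0,0.0455,0,0,0.75],
    [0,0,0,0.0455,0,0,0.75],
    [0,0,0,0,0,0,0.75]
  ]
}}

```text
clock: 28.1
tool_pos: [542.4, 218.1, 202.7]
eef_rot: [-0.096, 0.709, -0.092, -0.692]
wrist_force: [0.5, -0.4, 0.5]
finger_gap: 0.748
```

```bash
python3 - <<'E'
from h import *
p=camera('wrist'); save(p,'w7.png')
C=cloud(p);ok=p['depth']>0
m=ok&(C[:,:,2]>112)&(C[:,:,2]<121)&(abs(C[:,:,0]-545)<35)&(abs(C[:,:,1]-217)<30); x=C[m]
print(len(x)); r=cv2.minAreaRect(x[:,:2].astype(np.float32)); print(r,np.median(x,0))
togo([r[0][0],r[0][1],90],-.19-np.pi/2)
E
```

```text
846
((543.4049072265625, 217.71945190429688), (18.040185928344727, 35.81599426269531), 78.16620635986328) [544.515 217.484 116.671]
clock 28.15 tcp [542.429 218.088 202.675] q [ 0.192  0.499  1.584 -0.002  1.035  2.029] gap 0.751 F [0.651 0.24  0.101]
 shift total [0.751 0.008 0.01 ] turn total [-0.024 -0.007  0.003] min rows 2.255860030083478 0.5266730317430097
```

{"op": "play_rows", "data": {
  "motion": [
    [0.1,0.008,0.01,-0.022,-0.007,0.003,0.6],
    [0.25,0,0,0,0,0,0.6],
    [0.2,0,0,0,0,0,0.6],
    [0.1,0,0,0,0,0,0.6],
    [0,0,0,0,0,0,0.6]
  ]
}}

```text
clock: 28.65
tool_pos: [543.8, 217.7, 104.2]
eef_rot: [-0.063, 0.707, -0.062, -0.702]
wrist_force: [0.0, -0.2, -0.2]
finger_gap: 0.599
```

```bash
python3 - <<'E'
from h import *
togo([543.4,217.7,91],-1.765)
E
```

```text
clock 28.65 tcp [543.829 217.701 104.16 ] q [ 0.191  0.644  1.644 -0.002  0.847  1.94 ] gap 0.599 F [ 0.03  -0.238 -0.226]
 shift total [0.088 0.001 0.003] turn total [ 0.005 -0.002  0.   ] min rows 0.2636011326857876 0.12264004768311283
```

{"op": "play_rows", "data": {
  "motion": [
    [0.08,0.001,0.003,0.005,-0.002,0,0.6],
    [0.005,0,0,0,0,0,0.6],
    [0,0,0,0,0,0,0.4],
    [0,0,0,0,0,0,0.1],
    [0,0,0,0,0,0,0.1],
    [0,0,0,0,0,0,0.1],
    [0,0,0,0,0,0,0.1]
  ],
  "squeeze": 60
}}

```text
clock: 29.35
tool_pos: [546.2, 218.2, 94.4]
eef_rot: [-0.068, 0.706, -0.066, -0.702]
wrist_force: [-0.0, -0.6, 0.5]
finger_gap: 0.193
```

{"op": "play_rows", "data": {
  "motion": [
    [-0.1,0,0,0,0,0,0.1],
    [-0.25,0,0,0,0,0,0.1],
    [-0.3,0,0,0,0,0,0.1],
    [-0.25,0,0,0,0,0,0.1],
    [-0.1,0,0,0,0,0,0.1],
    [0,0,0,0,0,0,0.1]
  ]
}}

```text
clock: 29.95
tool_pos: [544.2, 217.7, 249.1]
eef_rot: [-0.068, 0.705, -0.066, -0.703]
wrist_force: [-0.3, 0.0, -0.7]
finger_gap: 0.198
```

```bash
python3 - <<'E'
from h import *
# hole pose: SC - 128*Y + .75 X
H=SC-128*SM[1]+.75*SM[0]; print('hole',H)
togo([H[0],H[1],245],-1.305)
E
```

```text
hole [ 602.988 -272.323    0.   ]
clock 29.95 tcp [544.169 217.694 249.082] q [0.189 0.453 1.516 0.001 1.169 1.949] gap 0.198 F [-0.306  0.018 -0.694]
 shift total [ 0.022  3.135 -1.   ] turn total [-0.145 -0.001  0.001] min rows 9.88090315110963 3.0367857743381292
```

{"op": "play_rows", "data": {
  "motion": [
    [0,0,0,-0.04,0,0,0.1],
    [0,0,0,-0.04,0,0,0.1],
    [0,0,0,-0.04,0,0,0.1],
    [0,0,0,-0.035,0,0,0.1],
    [0,0,0,0,0,0,0.1]
  ]
}}

```text
clock: 30.45
tool_pos: [540.9, 217.1, 244.3]
eef_rot: [-0.111, -0.697, -0.112, 0.7]
wrist_force: [-1.6, 0.7, -0.2]
finger_gap: 0.19
```

```bash
python3 - <<'E'
from h import *
togo([603,-272.3,240],-1.305)
E
```

```text
clock 30.45 tcp [540.931 217.078 244.268] q [0.189 0.457 1.524 0.001 1.164 1.443] gap 0.19 F [-1.574  0.736 -0.212]
 shift total [0.025 3.229 0.622] turn total [0.016 0.001 0.001] min rows 9.876219191509366 0.3381941215937159
```

{"op": "play_rows", "data": {
  "motion": [
    [0,0.15,0.03,0,0,0,0.1],
    [0,0.29,0.056,0,0,0,0.1],
    [0,0.29,0.056,0,0,0,0.1],
    [0,0.29,0.056,0,0,0,0.1],
    [0,0.29,0.056,0,0,0,0.1],
    [0,0.29,0.056,0,0,0,0.1],
    [0,0.29,0.056,0,0,0,0.1],
    [0,0.29,0.056,0,0,0,0.1],
    [0,0.29,0.056,0,0,0,0.1],
    [0,0.29,0.056,0,0,0,0.1],
    [0,0.24,0.05,0,0,0,0.1],
    [0,0.1,0.02,0,0,0,0.1],
    [0,0,0,0,0,0,0.1]
  ]
}}

```text
clock: 31.75
tool_pos: [589.6, -269.2, 226.8]
eef_rot: [-0.097, -0.692, -0.105, 0.707]
wrist_force: [0.3, -0.2, -0.3]
finger_gap: 0.198
```

```bash
python3 - <<'E'
from h import *
togo([603,-272.3,240],-1.305)
p=camera('wrist'); cv2.imwrite('pics/w8.png',p['pixels'][:,:,::-1])
print(landmark_of(p,'cross_hole')[:1],landmark_of(p,'cotter_head')[:1])
axisfit(p)
q=camera('scene'); u,v=proj(q,[603,-272,150]);
im=cv2.resize(q['pixels'][int(v)-40:int(v)+40,int(u)-40:int(u)+40],(384,384))
cv2.imwrite('pics/m8.png',cv2.resize(np.hstack([p['pixels'],im]),(794,341))[:,:,::-1])
E
```

```text
clock 31.75 tcp [ 589.555 -269.232  226.809] q [-0.597  0.574  1.356 -0.007  1.234  0.689] gap 0.198 F [ 0.347 -0.186 -0.321]
 shift total [-0.09   0.044 -0.078] turn total [0.007 0.006 0.004] min rows 0.3820526583224598 0.2105362827443554
[] [{'xy': [266.8, 250.6], 'score': 0.77}]
axis fits (x,z) stand frame: [array([ 0.194, 99.714]), (-40, -15, 641, array([ 0.347, 99.98 ])), (-148, -97, 1130, array([ 0.793, 99.639])), (-115, -97, 481, array([ 0.765, 99.901]))] mark 0.36978761991827036 100
```

View pics/m8.png

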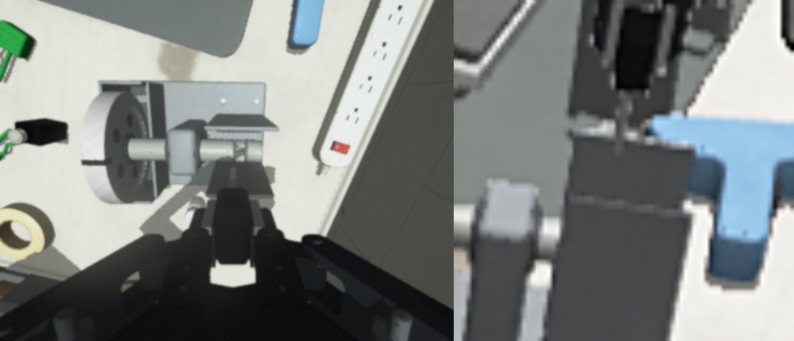

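The wrist view shows the cotter held over the near guard, with the hole visible at about (242,150) in the view. I'll measure the leg and the hole directly.

```bash
python3 - <<'E'
from h import *
o=get_obs(); T=(o['tool_pos']-SC)@SM.T; print('tcp stand',T)
for n in('wrist','scene'):
    p=camera(n); C=cloud(p); s=(C-SC)@SM.T; ok=p['depth']>0
    d=s-T
    for nm,lo,hi in(('head',[-26,-14,-8],[26,14,30]),('leg',[-10,-8,-60],[8,8,-14]),('bow',[8,-8,-55],[26,8,-14])):
        m=ok&np.all((d>lo)&(d<hi),2); x=d[m]
        if len(x)>3: print(n,nm,len(x),'pct5/50/95',np.percentile(x,[3,50,97],axis=0).ravel())
    if n=='wrist':
        g=p['pixels'].astype(float).mean(2)
        m=ok&(abs(s[:,:,0]-.8)<9)&(s[:,:,1]<-100)&(s[:,:,1]>-150)&(s[:,:,2]>70)&(s[:,:,2]<114)
        k=m&(s[:,:,2]<103)&(abs(s[:,:,0]-.8)<5); print('deep pts',k.sum(),s[k].mean(0) if k.any() else '')
        y=s[m]; gg=g[m]
        for b in range(-150,-100,3):
            j=(abs(y[:,1]-b)<1.5)&(abs(y[:,0]-.8)<4)
            if j.sum()>2: print(b,j.sum(),round(gg[j].mean()),round(y[j,2].mean(),1),end=' | ')
E
```

```text
tcp stand [ -10.187 -117.587  227.734]
wrist head 3635 pct5/50/95 [-16.178 -11.733   0.635   8.217  -0.469  23.448  16.104  11.692  27.264]
wrist bow 134 pct5/50/95 [ 11.373  -1.775 -45.41   14.78    0.373 -37.701  16.731   2.828 -14.657]
deep pts 19 [  -3.667 -128.412   97.21 ]
-150 12 199 111.4 | -147 28 202 111.3 | -144 25 200 111.5 | -141 28 196 111.6 | -138 24 190 111.5 | -135 26 151 110.5 | -132 15 120 108.0 | -123 17 121 108.1 | -120 25 159 110.8 | -117 29 199 111.5 | -114 31 190 111.4 | -111 26 187 111.6 | -108 24 196 111.6 | -105 25 198 111.6 | -102 31 202 111.7 | scene head 231 pct5/50/95 [-21.708 -12.226  -1.943 -15.998  -1.048  18.675   9.039  12.384  27.925]
scene leg 42 pct5/50/95 [ -7.683  -4.414 -48.896  -5.166  -1.583 -33.331  -1.778   1.011 -15.252]
```

```bash
cat >> h.py <<'E'
def over(z,dx=1.0,dy=0.): 
    togo(SC+SM[0]*(.77+dx)+SM[1]*(-127.8+dy)+[0,0,z],-1.305)
E
python3 - <<'E'
from h import *
over(180)
E
```

```text
clock 32.05 tcp [ 590.038 -265.228  228.239] q [-0.592  0.57   1.359 -0.006  1.235  0.688] gap 0.194 F [ 0.095 -0.441 -0.315]
 shift total [ 0.319  0.073 -0.082] turn total [0.009 0.006 0.004] min rows 1.013676592679418 0.23803612567063495
```

{"op": "play_rows", "data": {
  "motion": [
    [0,0.073,-0.085,0.009,0.006,0.004,0.1],
    [0,0,0,0,0,0,0.1],
    [0.15,0,0,0,0,0,0.1],
    [0.12,0,0,0,0,0,0.1],
    [0,0,0,0,0,0,0.1],
    [0,0,0,0,0,0,0.1]
  ]
}}

```text
clock: 32.65
tool_pos: [610.1, -268.8, 189.3]
eef_rot: [0.095, 0.703, 0.093, -0.699]
wrist_force: [-0.6, 1.0, -0.2]
finger_gap: 0.199
```

```bash
python3 - <<'E'
from h import *
over(180)
E
```

```text
clock 32.65 tcp [ 610.081 -268.765  189.277] q [-0.583  0.626  1.367  0.002  1.142  0.72 ] gap 0.199 F [-0.56   0.977 -0.213]
 shift total [0.062 0.009 0.045] turn total [ 0.    -0.002 -0.001] min rows 0.23142035725443996 0.04764334601394085
```

{"op": "play_rows", "data": {
  "motion": [
    [0,0.009,0.045,0,-0.002,-0.001,0.1],
    [0,0,0,0,0,0,0.1],
    [0,0,0,0,0,0,0.1]
  ]
}}

```text
clock: 32.95
tool_pos: [604.5, -272.5, 191.7]
eef_rot: [0.095, 0.701, 0.093, -0.7]
wrist_force: [0.1, -0.1, -0.1]
finger_gap: 0.2
```

```bash
python3 - <<'E'
from h import *
over(180)
o=get_obs(); T=(o['tool_pos']-SC)@SM.T; print('tcp stand',T)
for n in('wrist','scene','top'):
    p=camera(n); C=cloud(p); s=(C-SC)@SM.T; ok=p['depth']>0
    d=s-T
    for nm,lo,hi in(('headtop',[-26,-14,18],[26,14,30]),('leg',[-10,-8,-58],[8,8,-18]),('bow',[8,-8,-52],[26,8,-18])):
        m=ok&np.all((d>lo)&(d<hi),2); x=d[m]
        if len(x)>3: print(n,nm,len(x),'pct',np.percentile(x,[3,50,97],axis=0).ravel())
    if n=='scene':
        u,v=proj(p,SC+T@SM+[0,0,-40]); save(p,'s9.png',(int(u)-35,int(v)-30,int(u)+35,int(v)+30),8)
        H=SC+SM[0]*.77+SM[1]*-127.8
        print('hole px',(np.array(proj(p,H+[0,0,112]))-[int(u)-35,int(v)-30])*8)
E
```

```text
clock 32.95 tcp [ 604.521 -272.514  191.669] q [-0.591  0.621  1.371 -0.001  1.147  0.713] gap 0.2 F [ 0.091 -0.068 -0.129]
 shift total [ 0.078 -0.006  0.003] turn total [ 0.001 -0.    -0.001] min rows 0.2342838903455521 0.026709345100976584
tcp stand [   2.18  -128.638  191.669]
wrist headtop 2860 pct [-17.135 -10.536  19.636   2.424  -0.01   23.738  15.49   10.588  28.071]
wrist bow 113 pct [ 11.941  -2.837 -45.336  15.152  -0.762 -38.605  17.754   1.891 -18.852]
scene headtop 119 pct [-20.947 -12.368  18.655 -10.199  -1.116  24.799  13.066  12.46   29.405]
scene leg 34 pct [ -5.664  -4.986 -49.644  -3.929  -2.41  -34.231  -1.953   0.333 -20.274]
hole px [256.936 356.236]
```

View pics/s9.png

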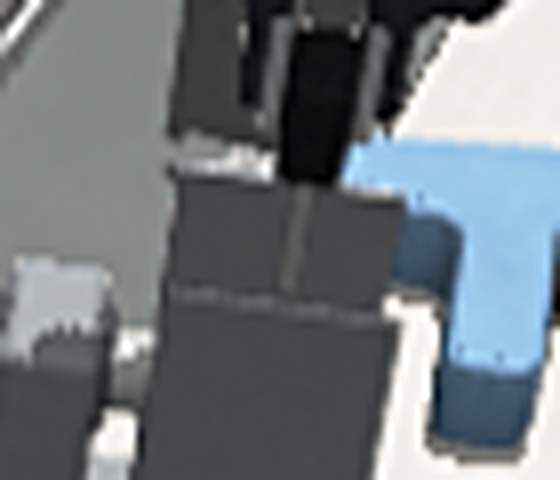

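{"op": "play_rows", "data": {
  "motion": [
    [0.05,-0.01,0,0,0,-0.001,0.1],
    [0.08,0,0,0,0,0,0.1],
    [0.06,0,0,0,0,0,0.1],
    [0,0,0,0,0,0,0.1]
  ]
}}

```text
clock: 33.5
tool_pos: [603.8, -270.6, 160.3]
eef_rot: [0.094, 0.701, 0.095, -0.701]
wrist_force: [0.6, 0.4, -0.2]
finger_gap: 0.202
```

```bash
python3 - <<'E'
from h import *
over(121,1.2,1.2)
E
```

```text
clock 33.5 tcp [ 603.82  -270.619  160.309] q [-0.59   0.656  1.399  0.001  1.087  0.712] gap 0.202 F [ 0.633  0.363 -0.216]
 shift total [0.262 0.    0.   ] turn total [ 0.001 -0.     0.   ] min rows 0.786959037702643 0.014253928158907492
```

{"op": "play_rows", "data": {
  "motion": [
    [0.05,0,0,0,0,0,0.1],
    [0.05,0,0,0,0,0,0.1],
    [0,0,0,0,0,0,0.1]
  ]
}}

```text
clock: 33.8
tool_pos: [603.9, -270.5, 143.0]
eef_rot: [0.094, 0.701, 0.095, -0.701]
wrist_force: [0.0, 0.5, -0.5]
finger_gap: 0.196
```

```bash
python3 - <<'E'
from h import *
over(121,1.2,1.2)
E
```

```text
clock 33.8 tcp [ 603.912 -270.492  143.035] q [-0.59   0.677  1.411  0.001  1.055  0.712] gap 0.196 F [ 0.039  0.474 -0.53 ]
 shift total [0.147 0.001 0.001] turn total [ 0.001 -0.     0.   ] min rows 0.4411658293079244 0.01557951902559177
```

{"op": "play_rows", "data": {
  "motion": [
    [0.05,0,0,0,0,0,0.1],
    [0.05,0,0,0,0,0,0.1],
    [0,0,0,0,0,0,0.1]
  ]
}}

```text
clock: 34.1
tool_pos: [606.2, -270.7, 127.6]
eef_rot: [0.094, 0.703, 0.094, -0.699]
wrist_force: [0.8, 0.4, -3.6]
finger_gap: 0.196
```

{"op": "play_rows", "data": {
  "motion": [
    [0.025,0,0,0,0,0,0.1],
    [0.025,0,0,0,0,0,0.1]
  ]
}}

```text
clock: 34.3
tool_pos: [605.5, -270.7, 119.7]
eef_rot: [0.094, 0.702, 0.094, -0.7]
wrist_force: [-0.8, 0.5, 6.3]
finger_gap: 0.198
```

```bash
python3 - <<'E'
from h import *
over(121,1.2,1.2)
E
```

```text
clock 34.3 tcp [ 605.51  -270.719  119.707] q [-0.59   0.707  1.424  0.002  1.008  0.712] gap 0.198 F [-0.799  0.459  6.267]
 shift total [-0.009 -0.003  0.011] turn total [ 0.001 -0.001 -0.   ] min rows 0.042989209122746716 0.02585349251143409
```

{"op": "play_rows", "data": {
  "motion": [
    [0.015,0,0,0,0,0,0.1],
    [0.01,0,0,0,0,0,0.1]
  ]
}}

```text
clock: 34.5
tool_pos: [605.6, -270.8, 119.4]
eef_rot: [0.095, 0.702, 0.094, -0.699]
wrist_force: [-1.8, 0.7, 7.7]
finger_gap: 0.197
```

```bash
python3 - <<'E'
from h import *
over(121,1.2,1.2)
p=camera('wrist'); C=cloud(p); s=(C-SC)@SM.T; T=(get_obs()['tool_pos']-SC)@SM.T
d=s-[.77,-127.8,0]
m=(p['depth']>0)&(p['pixels'].max(2)<60)&np.all((d>[-14,-6,136])&(d<[14,6,156]),2)
print(m.sum(), np.percentile(s[m][:,2],[5,50,95]) if m.any() else '')
E
```

```text
clock 34.5 tcp [ 605.627 -270.828  119.382] q [-0.59   0.707  1.425  0.002  1.006  0.712] gap 0.197 F [-1.814  0.745  7.704]
 shift total [-0.011 -0.004  0.011] turn total [ 0.001 -0.001 -0.   ] min rows 0.0490394120334013 0.028439839987871706
1325 [142.467 143.348 144.286]
```

{"op": "play_rows", "data": {
  "motion": [
    [0.04,0,0,0,0,0,0.1],
    [0.04,0,0,0,0,0,0.1]
  ]
}}

```text
clock: 34.75
tool_pos: [606.8, -270.6, 118.7]
eef_rot: [0.096, 0.703, 0.094, -0.698]
wrist_force: [-8.7, 5.5, 31.1]
finger_gap: 0.198
```

Firm stop at 31 N, so the head is seated. I'll release, retract and check.

{"op": "play_rows", "data": {
  "motion": [
    [-0.02,0,0,0,0,0,0.1],
    [0,0,0,0,0,0,0.5],
    [0,0,0,0,0,0,0.5],
    [0,0,0,0,0,0,0.5],
    [-0.1,0,0,0,0,0,0.5],
    [-0.25,0,0,0,0,0,0.5],
    [-0.3,0,0,0,0,0,0.5],
    [-0.1,0,0.2,0,0,0,0.5],
    [0,0,0.3,0,0,0,0.5],
    [0,0,0.1,0,0,0,0.5],
    [0,0,0,0,0,0,0.5]
  ]
}}

```text
clock: 35.85
tool_pos: [517.4, -295.8, 241.4]
eef_rot: [0.097, 0.703, 0.093, -0.699]
wrist_force: [1.9, 0.1, 0.6]
finger_gap: 0.502
```

```bash
python3 - <<'E'
from h import *
p=camera('wrist'); axisfit(p); C=cloud(p); s=(C-SC)@SM.T
d=s-[.77,-127.8,0]
m=(p['depth']>0)&(p['pixels'].max(2)<70)&np.all((d>[-24,-15,136])&(d<[24,15,156]),2); x=s[m]
print(m.sum(), np.percentile(x[:,2],[5,50,95]), cv2.minAreaRect(x[:,:2].astype(np.float32)))
q=camera('scene')
u,v=proj(q,SC+SM[1]*-60+[0,0,100])
im=cv2.resize(q['pixels'][int(v)-48:int(v)+48,int(u)-48:int(u)+48],(384,384),interpolation=cv2.INTER_CUBIC)
cv2.imwrite('pics/f.png',cv2.resize(np.hstack([p['pixels'],im]),(798,342))[:,:,::-1])
E
```

```text
axis fits (x,z) stand frame: [array([ 0.232, 99.672]), (-40, -15, 730, array([ 0.413, 99.941])), (-148, -97, 896, array([ 0.778, 99.823])), (-115, -97, 527, array([ 0.733, 99.932]))] mark 5.466236379985454 134
894 [138.198 142.338 146.46 ] ((8.356282234191895, -127.91278076171875), (32.78006362915039, 16.924318313598633), 0.1106237843632698)
```

View pics/f.png

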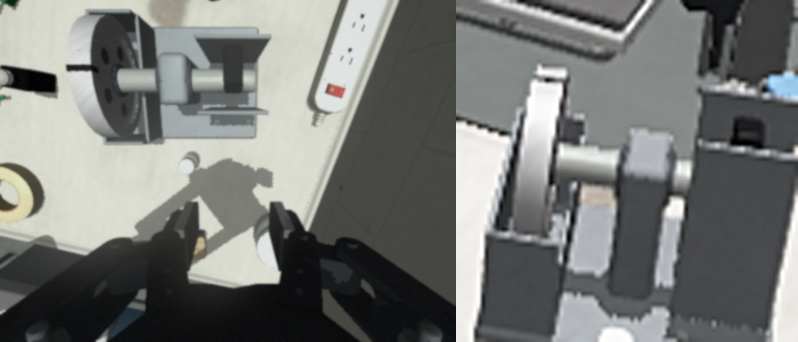

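The scene crop shows the cotter between the guards with the bow on the far side, but the push turned the shaft: the mark now reads about +5.5°, so it has to go back. I'll check the head's tilt and its distance from the axis.

```bash
cat >> h.py <<'E'
def headfit(p):
    C=cloud(p); s=(C-SC)@SM.T; d=s-[.77,-127.8,99.9]
    m=(p['depth']>0)&(p['pixels'].max(2)<70)&np.all((d>[-24,-7,39])&(d<[24,7,50]),2); x=d[m]
    k=np.polyfit(x[:,0],x[:,2],1)
    for _ in range(3):
        r=abs(x[:,2]-np.polyval(k,x[:,0])); k=np.polyfit(x[r<1.2,0],x[r<1.2,2],1)
    y=x[r<1.2]; print('head tilt deg',-np.degrees(np.arctan(k[0])),'top-to-axis',k[1]*np.cos(np.arctan(k[0])),'x',np.percentile(y[:,0],[2,98]),len(y))
E
python3 - <<'E'
from h import *
p=axisfit(camera('wrist')); headfit(p)
wheelpose(.15,100); wheelpose(.15,38)
E
```

```text
axis fits (x,z) stand frame: [array([ 0.227, 99.699]), (-40, -15, 729, array([ 0.382, 99.918])), (-148, -97, 899, array([ 0.82 , 99.813])), (-115, -97, 534, array([ 0.807, 99.888]))] mark 5.55953485529299 139
head tilt deg 14.704858410522217 top-to-axis 43.912217617113875 x [-5.177 22.978] 589
clock 36.0 tcp [ 519.58  -295.219  240.559] q [-0.704  0.477  1.5    0.002  1.157  0.593] gap 0.501 F [ 0.556 -0.252  0.348]
 shift total [ 0.277 -0.852 -0.675] turn total [ 0.002 -0.05  -0.002] min rows 3.3682926459808193 1.040699343478957
clock 36.0 tcp [ 519.58  -295.219  240.559] q [-0.704  0.477  1.5    0.002  1.157  0.593] gap 0.501 F [ 0.556 -0.252  0.348]
 shift total [ 0.685 -0.854 -0.611] turn total [ 0.002 -0.05  -0.002] min rows 3.766486734814432 1.040699343478957
```

```bash
cat >> h.py <<'E'
def cot(dx,z,phi,dy=1.2): togo(SC+SM[0]*(.77+dx)+SM[1]*(-127.8+dy)+[0,0,z],-1.305,-phi)
E
python3 - <<'E'
from h import *
cot(12,190,.122); cot(3.3,120.5,.122)
E
```

```text
clock 36.0 tcp [ 519.58  -295.219  240.559] q [-0.704  0.477  1.5    0.002  1.157  0.593] gap 0.501 F [ 0.556 -0.252  0.348]
 shift total [ 0.341 -0.008 -0.655] turn total [ 0.002 -0.041 -0.002] min rows 2.2170712083683233 0.8542908297449092
clock 36.0 tcp [ 519.58  -295.219  240.559] q [-0.704  0.477  1.5    0.002  1.157  0.593] gap 0.501 F [ 0.556 -0.252  0.348]
 shift total [ 0.804 -0.011 -0.594] turn total [ 0.002 -0.041 -0.002] min rows 3.001875687295838 0.8542908297449092
```

{"op": "play_rows", "data": {
  "motion": [
    [0,-0.008,-0.2,0.002,-0.041,-0.002,0.5],
    [0,0,-0.25,0,0,0,0.5],
    [0.1,0,-0.2,0,0,0,0.5],
    [0.2,0,0,0,0,0,0.5],
    [0,0,0,0,0,0,0.5],
    [0,0,0,0,0,0,0.5]
  ]
}}

```text
clock: 36.6
tool_pos: [614.1, -263.9, 180.0]
eef_rot: [-0.099, -0.653, -0.091, 0.745]
wrist_force: [-0.3, -1.1, 0.5]
finger_gap: 0.503
```

```bash
python3 - <<'E'
from h import *
cot(9,170,.122); cot(3.3,120.5,.122)
E
```

```text
clock 36.6 tcp [ 614.07  -263.903  180.037] q [-0.533  0.686  1.276 -0.094  1.276  0.801] gap 0.503 F [-0.26  -1.133  0.512]
 shift total [0.07  0.026 0.017] turn total [0.001 0.003 0.002] min rows 0.22856792474434826 0.07338923447791401
clock 36.6 tcp [ 614.07  -263.903  180.037] q [-0.533  0.686  1.276 -0.094  1.276  0.801] gap 0.503 F [-0.26  -1.133  0.512]
 shift total [0.402 0.028 0.012] turn total [0.001 0.003 0.002] min rows 1.2096966118034562 0.07338923447791401
```

{"op": "play_rows", "data": {
  "motion": [
    [0.1,0.027,0.012,0.001,0.003,0.002,0.5],
    [0.15,0,0,0,0,0,0.5],
    [0.08,0,0,0,0,0,0.5],
    [0,0,0,0,0,0,0.5],
    [0,0,0,0,0,0,0.5]
  ]
}}

```text
clock: 37.1
tool_pos: [611.4, -271.6, 135.8]
eef_rot: [-0.102, -0.66, -0.086, 0.739]
wrist_force: [-0.2, 0.3, 0.9]
finger_gap: 0.501
```

```bash
python3 - <<'E'
from h import *
cot(3.3,120.5,.122)
E
```

```text
clock 37.1 tcp [ 611.391 -271.609  135.832] q [-0.545  0.728  1.325 -0.096  1.164  0.801] gap 0.501 F [-0.201  0.26   0.885]
 shift total [ 0.105 -0.02   0.021] turn total [-0.    -0.002 -0.002] min rows 0.3279475235382209 0.07332883042741144
```

{"op": "play_rows", "data": {
  "motion": [
    [0.085,-0.014,0.021,0,-0.002,-0.002,0.5],
    [0.01,0,0,0,0,0,0.5],
    [0,0,0,0,0,0,0.3],
    [0,0,0,0,0,0,0.1],
    [0,0,0,0,0,0,0.1],
    [0,0,0,0,0,0,0.1]
  ],
  "squeeze": 60
}}

```text
clock: 37.7
tool_pos: [607.4, -271.9, 124.3]
eef_rot: [-0.101, -0.659, -0.086, 0.741]
wrist_force: [-0.6, 0.1, -0.5]
finger_gap: 0.193
```

```bash
python3 - <<'E'
from h import *
cot(3.3,120.5,.122)
E
```

```text
clock 37.7 tcp [ 607.367 -271.925  124.312] q [-0.549  0.739  1.339 -0.098  1.143  0.801] gap 0.193 F [-0.571  0.125 -0.539]
 shift total [ 0.026 -0.015  0.004] turn total [-0.    -0.001 -0.002] min rows 0.09009352974809898 0.04390124980072216
```

{"op": "play_rows", "data": {
  "motion": [
    [0.002,0,0.021,0,0.041,0,0.1],
    [0.002,0,0.021,0,0.041,0,0.1],
    [0,0,0,0,0,0,0.1]
  ]
}}

```text
clock: 38.0
tool_pos: [600.7, -273.8, 124.7]
eef_rot: [0.09, 0.75, 0.099, -0.648]
wrist_force: [-0.1, -0.0, -0.8]
finger_gap: 0.195
```

```bash
python3 - <<'E'
from h import *
cot(-3.3,123,-.135)
p=axisfit(camera('wrist')); headfit(p)
E
```

```text
clock 38.0 tcp [ 600.715 -273.758  124.742] q [-0.647  0.664  1.521  0.146  0.868  0.566] gap 0.195 F [-0.11  -0.02  -0.785]
 shift total [ 0.011 -0.015  0.006] turn total [ 0.001 -0.003 -0.002] min rows 0.057753340119905384 0.0827584672210072
axis fits (x,z) stand frame: [array([ 0.16 , 99.554]), (-40, -15, 1535, array([ 0.367, 99.964])), (-148, -97, 1177, array([ 0.672, 99.935])), (-115, -97, 855, array([ 0.71 , 99.963]))] mark nan 0
head tilt deg 1.3153991711023263 top-to-axis 43.97709630856475 x [-16.09   16.805] 1882h.py:57: RuntimeWarning: Mean of empty slice.
  k=(abs(X[:,1]-1)<8)&(abs(a)<30)&(g<110); print('axis fits (x,z) stand frame:',out,'mark',a[k].mean(),k.sum())
  ret = ret.dtype.type(ret / rcount)
```

{"op": "play_rows", "data": {
  "motion": [
    [0.025,0,0.006,0,0,0,0.1],
    [0.025,0,0.006,0,0,0,0.1]
  ]
}}

```text
clock: 38.25
tool_pos: [603.4, -273.3, 123.5]
eef_rot: [0.091, 0.75, 0.1, -0.648]
wrist_force: [-10.5, 4.0, 26.7]
finger_gap: 0.198
```

```bash
python3 - <<'E' 2>/dev/null
from h import *
cot(-3.3,123,-.135)
p=camera('wrist'); headfit(p); prof('wrist',range(-20,21,2)); prof('scene',range(-20,21,3))
E
```

```text
clock 38.25 tcp [ 603.369 -273.338  123.549] q [-0.644  0.668  1.517  0.145  0.867  0.567] gap 0.198 F [-10.472   4.017  26.715]
 shift total [ 0.    -0.017  0.023] turn total [ 0.002 -0.003 -0.002] min rows 0.08466222336470886 0.09150570221607056
head tilt deg 1.8385282132919574 top-to-axis 42.957968312721206 x [-13.336  19.544] 1822

-20 11 251 | -17 5 252 | -14 8 249 | -11 4 249 | -8 5 246 | -5 7 240 | -2 8 243 | 1 5 229 | 7 6 126 | 19 6 224 |
```

{"op": "play_rows", "data": {
  "motion": [
    [-0.012,0,0.018,0,0,0,0.1],
    [0,0,0,0,0,0,0.5],
    [0,0,0,0,0,0,0.5],
    [0,0,0,0,0,0,0.5],
    [-0.1,0,0,0,0,0,0.5],
    [-0.25,0,0,0,-0.02,0,0.5],
    [-0.25,0,0,0,-0.02,0,0.5],
    [0,0,0.2,0,0,0,0.5],
    [0,0,0.2,0,0,0,0.5],
    [0,0,0,0,0,0,0.5],
    [0,0,0,0,0,0,0.5]
  ]
}}

```text
clock: 39.5
tool_pos: [536.5, -293.4, 222.0]
eef_rot: [0.102, 0.706, 0.092, -0.695]
wrist_force: [-0.3, -0.8, 0.2]
finger_gap: 0.496
```

```bash
python3 - <<'E' 2>/dev/null
from h import *
p=axisfit(camera('wrist')); headfit(p)
wheelpose(.15,100); wheelpose(.15,38)
E
```

```text
axis fits (x,z) stand frame: [array([ 0.225, 99.702]), (-40, -15, 804, array([ 0.386, 99.936])), (-148, -97, 940, array([ 0.81 , 99.826])), (-115, -97, 573, array([ 0.755, 99.905]))] mark 8.027366540347279 150
head tilt deg 8.975574636699045 top-to-axis 43.45157557326392 x [-10.692  22.705] 390
clock 39.55 tcp [ 536.565 -293.411  221.884] q [-0.684  0.511  1.494  0.002  1.115  0.61 ] gap 0.499 F [ 0.656  0.167 -0.442]
 shift total [ 0.147 -0.869 -0.566] turn total [ 0.003 -0.052 -0.005] min rows 3.1459146993250315 1.0997281279099982
clock 39.55 tcp [ 536.565 -293.411  221.884] q [-0.684  0.511  1.494  0.002  1.115  0.61 ] gap 0.499 F [ 0.656  0.167 -0.442]
 shift total [ 0.555 -0.877 -0.498] turn total [ 0.003 -0.052 -0.005] min rows 3.4562061237772093 1.0997281279099982
```

{"op": "play_rows", "data": {
  "motion": [
    [0,-0.22,-0.12,0.003,-0.017,-0.002,0.55],
    [0,-0.25,-0.15,0,-0.017,-0.002,0.55],
    [0,-0.25,-0.15,0,0,0,0.55],
    [0,-0.14,-0.1,0,0,0,0.55],
    [0,0,0,0,0,0,0.55],
    [0,0,0,0,0,0,0.55]
  ]
}}

```text
clock: 40.15
tool_pos: [584.0, -144.4, 215.3]
eef_rot: [-0.099, -0.667, -0.086, 0.733]
wrist_force: [0.9, -0.1, 0.2]
finger_gap: 0.548
```

```bash
python3 - <<'E' 2>/dev/null
from h import *
wheelpose(.1,100); wheelpose(.1,38)
E
```

```text
clock 40.15 tcp [ 584.009 -144.359  215.285] q [-0.397  0.547  1.45  -0.067  1.216  0.936] gap 0.548 F [ 0.894 -0.087  0.204]
 shift total [0.109 0.002 0.031] turn total [-0.001 -0.002 -0.002] min rows 0.3389049189768558 0.05736026530840981
clock 40.15 tcp [ 584.009 -144.359  215.285] q [-0.397  0.547  1.45  -0.067  1.216  0.936] gap 0.548 F [ 0.894 -0.087  0.204]
 shift total [ 0.522 -0.     0.033] turn total [-0.001 -0.002 -0.002] min rows 1.5704755083698672 0.05736026530840981
```

{"op": "play_rows", "data": {
  "motion": [
    [0.1,0,0.033,0,-0.002,-0.002,0.55],
    [0.2,0,0,0,0,0,0.55],
    [0.15,0,0,0,0,0,0.55],
    [0,0,0,0,0,0,0.55],
    [0,0,0,0,0,0,0.55]
  ]
}}

```text
clock: 40.65
tool_pos: [570.8, -153.2, 144.4]
eef_rot: [-0.095, -0.664, -0.086, 0.736]
wrist_force: [0.5, 0.7, 0.1]
finger_gap: 0.549
```

```bash
python3 - <<'E' 2>/dev/null
from h import *
wheelpose(.1,38)
E
```

```text
clock 40.65 tcp [ 570.839 -153.165  144.428] q [-0.418  0.625  1.531 -0.074  1.067  0.933] gap 0.549 F [0.541 0.73  0.123]
 shift total [ 0.042 -0.031 -0.022] turn total [-0.003  0.001  0.   ] min rows 0.17043044056865514 0.05791375561000243
```

{"op": "play_rows", "data": {
  "motion": [
    [0.035,-0.031,-0.02,-0.003,0,0,0.55],
    [0,0,0,0,0,0,0.55],
    [0,0,0,0,0,0,0.3],
    [0,0,0,0,0,0,0.1],
    [0,0,0,0,0,0,0.1],
    [0,0,0,0,0,0,0.1],
    [0,0,0,0,0,0,0.1]
  ],
  "squeeze": 20
}}

```text
clock: 41.35
tool_pos: [572.4, -147.3, 140.9]
eef_rot: [-0.098, -0.665, -0.09, 0.735]
wrist_force: [0.5, -0.2, -1.3]
finger_gap: 0.226
```

```bash
python3 - <<'E' 2>/dev/null
from h import *
wheelpose(.1,38)
E
```

```text
clock 41.35 tcp [ 572.425 -147.261  140.893] q [-0.41   0.629  1.534 -0.07   1.059  0.932] gap 0.226 F [ 0.506 -0.208 -1.284]
 shift total [0.021 0.005 0.   ] turn total [0.    0.    0.001] min rows 0.06356326673371729 0.014360330847474775
```

{"op": "play_rows", "data": {
  "motion": [
    [0.001,0,0.018,0,0.0222,0,0.1],
    [0.001,0,0.018,0,0.0222,0,0.1],
    [0,0,0,0,0,0,0.1],
    [0,0,0,0,0,0,0.1]
  ]
}}

```text
clock: 41.75
tool_pos: [567.2, -148.7, 141.1]
eef_rot: [0.091, 0.715, 0.097, -0.686]
wrist_force: [1.1, 0.5, -4.2]
finger_gap: 0.229
```

```bash
python3 - <<'E' 2>/dev/null
from h import *
wheelpose(.1,38); headfit(camera('wrist')); prof('scene',range(-20,21,2))
E
```

```text
clock 41.75 tcp [ 567.248 -148.719  141.123] q [-0.462  0.581  1.641  0.037  0.891  0.819] gap 0.229 F [ 1.116  0.502 -4.189]
 shift total [ 0.023  0.004 -0.033] turn total [ 0.    -0.045  0.001] min rows 0.12114035468768043 0.9440829683677133
head tilt deg 3.2133444050003757 top-to-axis 43.657714589919415 x [-15.324  17.63 ] 1361
-18 4 149 | -16 5 144 | -14 4 144 | -12 5 140 | -2 6 74 | 0 4 47 | 4 4 111 | 14 4 229 |
```

Turned 8.1°. Release, retract and check.

{"op": "play_rows", "data": {
  "motion": [
    [0,0,0,0,0,0,0.55],
    [0,0,0,0,0,0,0.55],
    [0,0,0,0,0,0,0.55],
    [-0.2,0,0,0,0,0,0.55],
    [-0.3,0,0,0,0,0,0.55],
    [-0.2,0,0.25,0,0,0,0.55],
    [0,0.1,0.25,0,0,0,0.55],
    [0,0,0.1,0,0,0,0.55],
    [0,0,0,0,0,0,0.55],
    [0,0,0,0,0,0,0.55]
  ]
}}

```text
clock: 42.85
tool_pos: [483.8, -189.8, 249.0]
eef_rot: [0.095, 0.717, 0.095, -0.684]
wrist_force: [0.2, 0.2, -0.8]
finger_gap: 0.551
```

```bash
python3 - <<'E' 2>/dev/null
from h import *
p=axisfit(camera('wrist')); headfit(p); save(p,'g.png'); print(get_obs()['tool_pos'])
C=cloud(p); s=(C-SC)@SM.T; d=s-[.77,-127.8,99.9]
# tip/bow below the shaft
q=camera('scene'); u,v=proj(q,SC+SM[1]*-100+[0,0,110])
im=cv2.resize(q['pixels'][int(v)-30:int(v)+30,int(u)-30:int(u)+30],(384,384),interpolation=cv2.INTER_CUBIC)
a=cv2.resize(p['pixels'][20:260,150:470],(512,384))
cv2.imwrite('pics/g.png',cv2.resize(np.hstack([a,im]),(796,341))[:,:,::-1])
for n in('tall_bottle','small_vial','cap'):
    r=landmark_of(q,n)[:1]; print(n,r)
E
```

```text
axis fits (x,z) stand frame: [array([ 0.223, 99.718]), (-40, -15, 647, array([ 0.362, 99.871])), (-148, -97, 622, array([ 0.663, 99.788])), (-115, -97, 467, array([ 0.686, 99.894]))] mark 0.33408901892946824 108
head tilt deg 3.1400666851316883 top-to-axis 43.6136885687121 x [-15.395  17.136] 628
[ 483.858 -189.669  248.794]
tall_bottle [{'xy': [275.1, 242.9], 'score': 0.74}]
small_vial [{'xy': [348.6, 284.6], 'score': 0.65}]
cap [{'xy': [230.7, 211.7], 'score': 0.58}]
```

View pics/g.png

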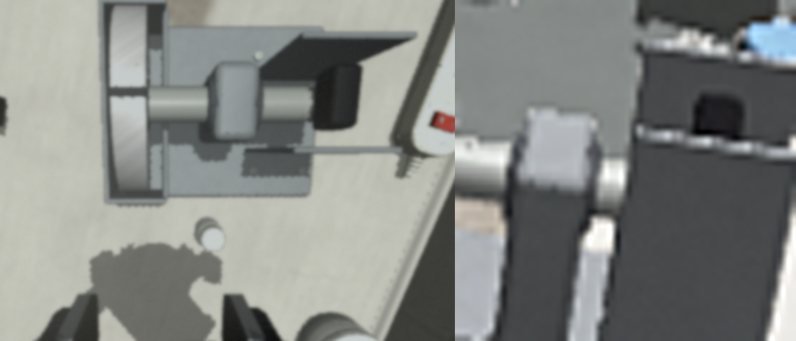

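The mark reads 0.3°. The head sits upright at its seat height between the guards, and the gripper is clear.

```bash
python3 -c "
from bench import *
print(job_done(), get_obs()['clock'])"
```

```text
the job is handed in; nothing more can be done
the job is handed in; nothing more can be done
```

The job is handed in at about 43 s of robot time (limit 72 s). The mark is at the top, the cotter is pushed home in the cross hole, and the gripper is clear of everything.

**What I did**
- I turned the pulley by gripping its rim, in three strokes and a small trim.
- I took the cotter by its ends and hung it at the open place. I then took it again by its broad faces and pushed it through the cross hole until it stopped firmly (27 to 31 N).

**What went wrong**
- **Mark off the top:** the push turned the shaft, so the mark came to +5.5° and the cotter leaned about 9° in its hole.
- **Repair:** I gripped the head again, straightened and pressed it, then turned the rim back by 8°. This means the last rim turn came after the cotter was in.

**Last checks**
- **Mark:** 0.3° from the top.
- **Cotter head:** top 43.6 mm from the axis, against 44.5 mm if exactly home. My other height readings ran about 0.3–0.5 mm low, so I take it as seated. It was centred within 1 mm and leaned about 3°, inside the hole's play.
- **Bow:** the guards hid it, so I judged the snap only from the firm stop and the seat height.
- **Other objects:** the cap and vial are within about 1 pixel of their first positions in the scene picture. The bottle's reading moved about 5 pixels, but I never went near it and did not check it further.

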